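Set up the flat-bed friction tester

TASK

Set up the friction tester: press its sprung bed leaf down until the catch holds it level with the bed, then lay the grey test plate flat along the bed and leaf, centred on the two together. Next stand the square sled, knob up, on the middle of the plate, and last slide the black speed grip until it is level with the pointed index tab beside its track. Set the plate and the sled down rather than dropping them, and leave the round weight and the beaker where they are.

Things in the scene. Friction and masses are not known exactly. Their poses are not given: they have to be found in the camera images.
- tester: flat white instrument fixed on the bench. Origin on the bench; x away from its control face (robot's side), y along the bed to the leaf, z up. Housing x -130 to 90, y -160 to 160 mm, deck 50 mm high. On it a free-standing steel bed, x 7 to 53 mm, top 90 mm high: fixed part y -100 to 10, hinged leaf y 10 to 100. Grey load-cell block past it, x 0 to 60, y -156 to -116, 125 mm high.
- bed_mid (a point): middle of the whole bed (fixed part and pressed-down leaf together, 46 x 200 mm), at bed-top height, 90 mm above the bench; axes as the tester's
- leaf (a joint): angle of the sprung polished steel leaf (rad): 0 = standing up 21 degrees, as at the start; 0.36 = level with the bed, held by its catch. 90 long, 46 wide, 8 mm thick; hinge across the bed at the tester's x 30, y 10, z 86 mm, free end to +y. Pressed from above near the free end it needs about 4 N, then 15 N at the catch just above level, snaps under it and stays; let go before, it springs up.
- leaf_tip (a point): middle of the top edge of the leaf's free end (moves with the leaf); 90 mm above the bench when level
- plate: grey plastic test plate, 180 x 60 x 6 mm, 90 g, loose. Origin at the centre of its underside, x along its length, z up. It starts lying along the riser, its underside 45 mm above the bench, its long sides overhanging the riser by 9 mm.
- riser: fixed wooden block 120 x 42 x 45 mm (long along its x) that the plate lies on; origin at the centre of its underside
- sled: steel sled: square block 50 x 50 x 14 mm with felt underneath and an upright round knob 22 mm in diameter from 14 to 50 mm above its underside; 250 g, loose. Origin at the centre of its underside, z up.
- speed (a joint): travel of the speed grip along its track (m), 0 to 0.10, growing to the tester's +y
- speed_top (a point): centre of the top of the speed grip: an upright black block 28 mm (tester x) by 20 mm (tester y), 40 mm tall, its top 104.5 mm above the bench, on an aluminium track (40 mm wide, top 64 mm above the bench) along the tester's y at x -80 mm; slides at about 1.5 N
- index_tab: small fixed aluminium tab with a pointed end, about 22 x 14 x 12 mm, on the deck (50 mm above the bench) on the robot's side of the track, its point towards the track; origin at the underside of the point's root, axes as the tester's. The target of the speed grip: same y in the tester's frame.
- round_weight: bystander: round steel weight, 48 mm in diameter, 62 mm tall; origin under its centre
- beaker: bystander: white beaker, 66 mm in diameter, 80 mm tall; origin under its centre
Not all that is in view belongs to the job. Leave any turquoise look-alike of the plate alone. What is shaped like the sled but blue or yellow is not meant.

How it is judged:
By the outcome, as a careful person would: the job done as asked, in the order asked, and still so for the second after the job is handed in, with the robot touching nothing.
It also fails if it takes over 70 s, if anything falls off the work surface, if the arm or the gripper's body presses on something with over 40 N, if the wrist force passes 120 N, or if a joint passes its speed limit or range.

ROBOT

A 6-joint arm with a two-finger parallel gripper is mounted at the origin on the work surface. World frame = base frame: x ahead of the robot, y to its left, z up, the work surface at z = 0. Lengths are in m, angles in rad, forces in N, time in s.
With the tool pointing down it reaches from about 0.25 to 0.725 m from the base axis. Payload 4 kg.
Tool frame: the origin (TCP) lies at the very end of the fingers, on their centre line; the grasp point (between the pads) lies 19 mm behind it (bot.pinch_z is the distance from the TCP to the grasp point, in m); z points along the fingers, x is the direction in which the jaws open and shut, and the axes are right-handed (so a half turn about z gives the same grasp; the last joint's range is limited). The gripper opens to 85 mm and grips with 20 to 120 N. Pads are 22 mm wide; open, the fingers measure 114 mm over their backs; the gripper's body (76 mm by 85 mm) begins 54 mm behind the grasp point. The pads swing forward as they close: fully open they stand 13 mm farther back than shut.
Start: joints at [1.223, 0.241, 0.005, 1.335, 0, 1.571], TCP at [0.17, 0.47, 0.231] pointing down, gripper open.
Joint ranges: [-2.72, 2.72], [-1.05, 1.87], [-1.09, 1.28], [-1.99, 2.15], [-1.42, 1.44], [-3.14, 3.14]. Speed limits (rad/s): [2.79, 2.79, 3.14, 3.14, 3.14, 3.14].

INTERFACE

Orientations are given as a unit quaternion [x, y, z, w].
In Python, from workcell import bot gives the robot as it stands. The module is installed in compiled form; this text tells all that it offers.
- The arm moves only by the shell command python3 -m inch 'ROWS'. ROWS is JSON, a list of rows, each a list of 7 numbers: the shift along the tool's x, y, z scaled (see below), then the turn, a rotation vector about the tool's x, y, z scaled (see below), then the gripper command: -1 is fully open, 1 is shut, values between are in proportion. In form: [[x, y, z, wx, wy, wz, gripper], ...]. A call has exactly 8 rows; each row shifts and turns the commanded pose from where the row before left it, along the tool's axes as they then stand; what a row does not reach is not made up. The controller multiplies each number of a shift by 2.5 cm and each number of a turn by 180 degrees. A row lasts 1/10 s, in which the tool goes at most 50 mm and 8.59 degrees, less where a joint would pass 70% of its speed; a pose out of reach is approached as far as the arm can. A call with a number of a shift or a turn outside -1 to 1 is refused whole. A call with a gripper value outside its range is refused whole. The fingers move at their own pace and stop on an object; the grip force is fixed at half the most. Time passes only in rows, so rows that do not move let the fingers close, or fill a call up. It gives the time, the measured TCP pose, the force and the opening at its end, in the units of the state.
- bot.get_obs(): the state, without advancing time (a new reading comes with each control period).
- bot.camera(name): name is "side" or "top" or "wrist"; returns (picture, depth): 384x512x3 uint8, blue, green, red; 384x512 float32, m along the optical axis (not along the pixel's ray), 0 where there is no reading.
- bot.get_calibration(name): a dict with "vfov" (degrees; the focal length in pixels is half the picture's height over the tangent of half this angle, whatever the lens; pixels are square), "cx", "cy" (the principal point, pixels), "R" (3x3) and "t" (3): a world point X has camera coordinates R X + t. Camera axes: x right, y down, z forward; pixel columns grow to the right and rows downward; lengths in m; the calibration is good to about 2 mm. A picture is of the moment at which its call begins: read the wrist's pose just before it. get_calibration takes no time and is no camera call; for the wrist camera it gives the pose at the moment of the call.
- bot.job_done(): hands the job in, once; it reports no verdict.
The state is a dict: "clock": time; "joint_pos": joint angles; "joint_vel": joint speeds; "tau": joint torques, N m; "eef_pos": TCP position; "tool_rot": TCP orientation; "ft_force": force on the tool from outside, world axes, zero at the start; "ft_torque": the same for the moment, N m; "grip_width": finger opening in m.
Only numpy, scipy, OpenCV 4.12 (cv2) and the standard library are available. Lean on these libraries where they do the work, as an engineer would, in place of code of your own. Each camera call takes 0.05 s, during which the arm holds its last target.

## Working session

There is one attempt and no reset: what is moved stays moved. The work goes in short steps, Python scripts to look and compute and a shell command to move; the robot and the scene stay as the last step left them, time stands still between calls to the robot, and variables do not carry over. Pictures are saved under pics/ and viewed, and the job is handed in when it is done.

```bash
mkdir -p pics; cat > h.py <<'E'
import numpy as np, cv2, json
from workcell import bot
from scipy.spatial.transform import Rotation as Rn
def grab(name,tag):
    c=bot.get_calibration(name); im,d=bot.camera(name)
    cv2.imwrite(f'pics/{tag}.png',im); np.savez(f'pics/{tag}.npz',d=d,im=im,R=c['R'],t=c['t'],v=c['vfov'],cx=c['cx'],cy=c['cy'])
    return im,d
def load(tag): return np.load(f'pics/{tag}.npz')
def f(z): return 192/np.tan(np.radians(float(z['v']))/2)
def pix(tag,u,v,depth=None,zw=None):
    z=load(tag); F=f(z); r=np.array([(u-z['cx'])/F,(v-z['cy'])/F,1]); R=z['R'];t=z['t']
    C=-R.T@t; w=R.T@r
    if zw is not None: return C+w*(zw-C[2])/w[2]
    if depth is None: depth=z['d'][int(round(v)),int(round(u))]
    return C+w*depth
def proj(tag,X):
    z=load(tag);p=z['R']@np.array(X)+z['t'];return p[0]/p[2]*f(z)+z['cx'],p[1]/p[2]*f(z)+z['cy']
def crop(tag,u0,v0,u1,v1,k,out):
    im=cv2.imread(f'pics/{tag}.png')[v0:v1,u0:u1]
    cv2.imwrite(f'pics/{out}.png',cv2.resize(im,None,fx=k,fy=k,interpolation=cv2.INTER_CUBIC))
def cloud(tag):
    z=load(tag);F=f(z);d=z['d'];v,u=np.mgrid[0:384,0:512]
    p=np.stack([(u-z['cx'])/F*d,(v-z['cy'])/F*d,d],-1)
    return (p-z['t'])@z['R'], d>0
E
python3 - <<'E'
from h import *
o=bot.get_obs();print(o)
for n in ['side','top','wrist']:
    grab(n,n+'0'); c=bot.get_calibration(n); print(n,c['vfov'],c['cx'],c['cy'],-c['R'].T@c['t'])
E
```

```text
{'clock': 0.0, 'joint_pos': array([1.22297594e+00, 2.41437165e-01, 3.68683073e-03, 1.33519785e+00,
       5.81685467e-06, 1.57079069e+00]), 'joint_vel': array([-0.00034552,  0.00161496, -0.00301511, -0.00032233,  0.00077297,
        0.00123796]), 'tau': array([-6.54594824e-04, -3.72317863e+01,  2.52406794e+01,  1.70435017e-02,
        2.70513323e-05, -3.89685244e-07]), 'eef_pos': array([0.17020151, 0.46944834, 0.23038662]), 'tool_rot': array([ 8.18792611e-01,  5.74088411e-01, -8.82635676e-04,  6.15291861e-04]), 'ft_force': array([ 0.81447634, -0.51494241, -0.44283909]), 'ft_torque': array([ 0.02367954, -0.01441342,  0.03906979]), 'grip_width': 0.08508026151599447}
side 51.34949256677147 251.5285025028404 192.6202038017746 [-0.12221613 -0.68775663  0.78901674]
top 47.97686877270308 253.28063204532447 194.42581447940728 [0.36937311 0.05123133 1.33025573]
wrist 63.57750147607906 254.1741745911953 188.7261744011937 [0.09648283 0.4968813  0.37365504]
```

View pics/top0.png

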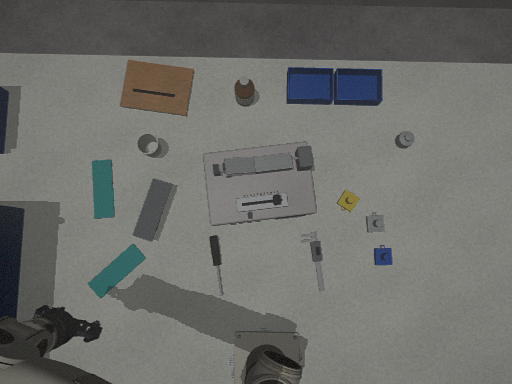

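View pics/side0.png

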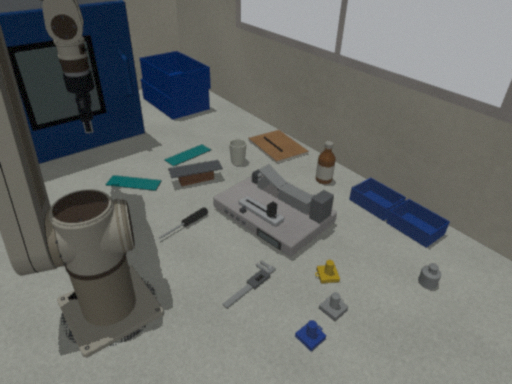

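View pics/wrist0.png

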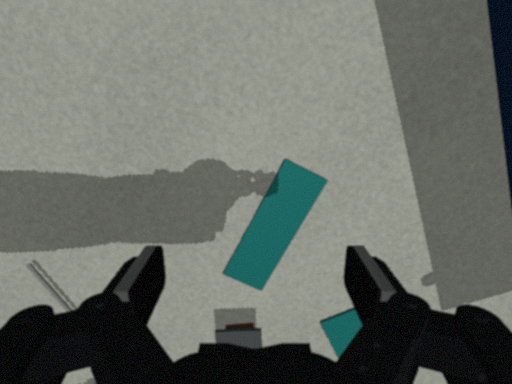

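Top view: the grey plate is at (154,210), tester at (260,183), with the leaf toward the left (y+) at (238,165). The load cell is at (304,157), and the speed grip is at (277,200) with its tab near (250,215). The grey sled is at (375,223), the weight at (405,138) and the beaker at (149,145). I'll enlarge these.

```bash
python3 - <<'E'
from h import *
crop('top0',195,135,325,232,6,'c1'); crop('top0',100,130,190,250,5,'c2'); crop('top0',325,170,405,275,5,'c3'); crop('side0',200,155,345,255,5,'c4')
P,m=cloud('top0')
for u,v in [(238,165),(275,163),(304,152),(216,190),(277,200),(250,215),(154,210),(375,223),(377,224)]: print(u,v,P[v,u].round(4))
E
```

```text
238 165 [0.5823 0.0925 0.1067]
275 163 [ 0.5931 -0.0146  0.0901]
304 152 [ 0.6207 -0.0951  0.122 ]
216 190 [0.5157 0.1587 0.0471]
277 200 [ 0.4836 -0.0208  0.1055]
250 215 [0.4419 0.0555 0.0623]
154 210 [0.4522 0.3406 0.0505]
375 223 [ 0.4257 -0.3166  0.0471]
377 224 [ 0.4228 -0.3222  0.0482]
```

View pics/c1.png

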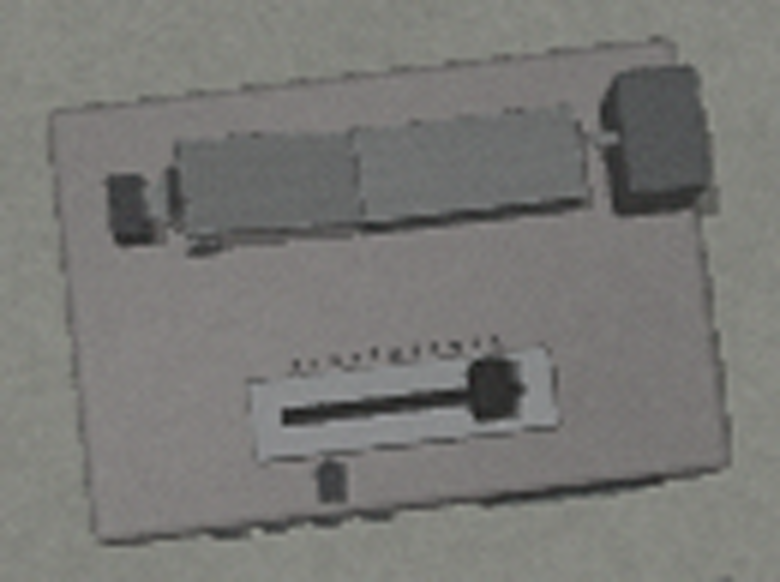

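View pics/c2.png

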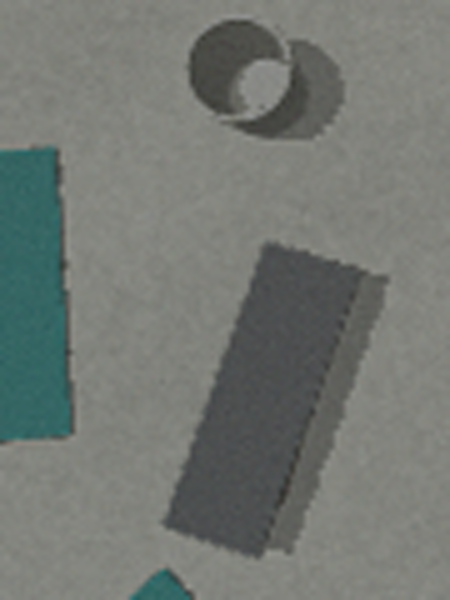

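View pics/c3.png

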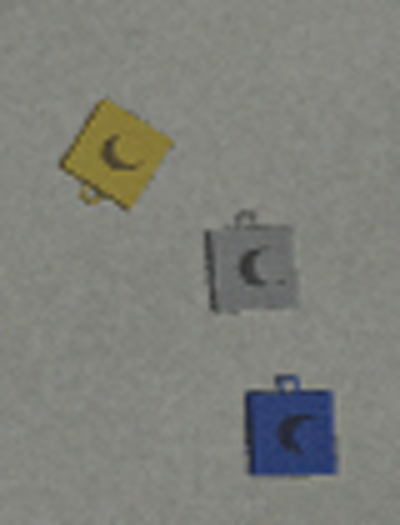

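View pics/c4.png

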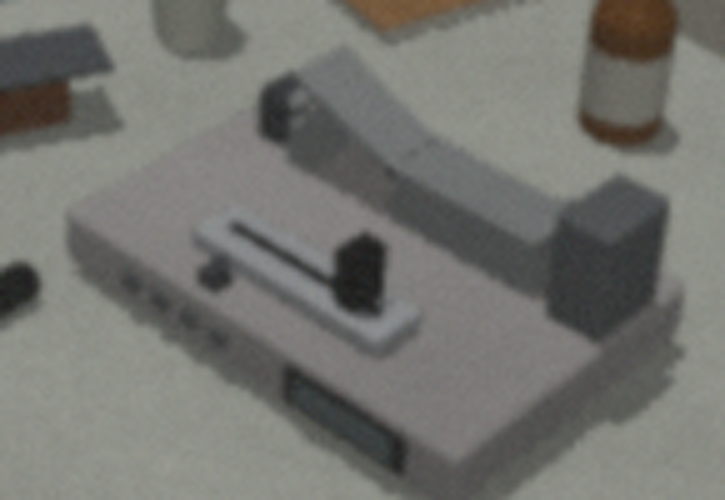

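```bash
python3 - <<'E'
from h import *
c=[(50,112),(672,40),(728,468),(98,542)]
Q=np.array([pix('top0',195+x/6,135+y/6,zw=.05) for x,y in c]); print(Q.round(4))
M=np.array([[.09,.16],[.09,-.16],[-.13,-.16],[-.13,.16]])
def fit(M,Q):
    mc=M.mean(0);qc=Q.mean(0);H=(M-mc).T@(Q-qc);a=np.arctan2(H[0,1]-H[1,0],H[0,0]+H[1,1])
    R=np.array([[np.cos(a),-np.sin(a)],[np.sin(a),np.cos(a)]]);t=qc-R@mc
    print('yaw',np.degrees(a),'t',t,'res',((M@R.T+t)-Q).round(4).tolist());return a,t,R
a,t,R=fit(M,Q[:,:2])
for n,p in dict(leaftip0=(.03,.10),bedmid=(.03,0),).items(): print(n,R@p+t)
tab=pix('top0',195+332/6,135+462/6,zw=.062);grip=pix('top0',195+488/6,135+385/6,zw=.1045)
print('tab,grip in tester',R.T@(tab[:2]-t),R.T@(grip[:2]-t))
# plate corners
c=[(268,242),(362,270),(263,557),(165,524)]
Q=np.array([pix('top0',100+x/5,130+y/5,zw=.051) for x,y in c])[:,:2];print(Q.round(4))
fit(np.array([[.09,.03],[.09,-.03],[-.09,-.03],[-.09,.03]]),Q)
c=[(212,230),(295,228),(298,310),(214,312)]
Q=np.array([pix('top0',325+x/5,170+y/5,zw=.014) for x,y in c])[:,:2];print(Q.round(4))
fit(np.array([[.025,.025],[.025,-.025],[-.025,-.025],[-.025,.025]]),Q)
c=bot.get_calibration('wrist');Rt=Rn.from_quat(bot.get_obs()['tool_rot']).as_matrix()
print('cam in tool',Rt.T@(-c['R'].T@c['t']-bot.get_obs()['eef_pos']),(c['R']@Rt).round(3))
E
```

```text
[[ 0.6248  0.1995  0.05  ]
 [ 0.6676 -0.1127  0.05  ]
 [ 0.4521 -0.1415  0.05  ]
 [ 0.4099  0.1694  0.05  ]]
yaw 7.772211382589228 t [0.55839996 0.03138213] res [[0.0011, 0.0026], [0.0017, -0.0023], [-0.0009, -0.0032], [-0.0019, 0.0029]]
leaftip0 [0.57460086 0.13452053]
bedmid [0.58812436 0.03543918]
tab,grip in tester [-0.10353034  0.03764761] [-0.07852576 -0.04007674]
[[0.5467 0.3457]
 [0.5309 0.2889]
 [0.3596 0.3408]
 [0.3779 0.3993]]
yaw -17.149205124940007 t [0.4537732  0.34366599] res [[0.0019, 0.0001], [0.0, -0.0005], [-0.0006, 0.0008], [-0.0013, -0.0004]]
[[ 0.4481 -0.3031]
 [ 0.4502 -0.3539]
 [ 0.4003 -0.355 ]
 [ 0.3981 -0.3038]]
yaw 1.7392972955475647 t [ 0.42416917 -0.32893678] res [[0.0003, -0.0001], [-0.0003, 0.0007], [-0.0003, 0.0003], [0.0003, -0.0009]]
cam in tool [ 0.00026331 -0.07863937 -0.14304507] [[ 1.    -0.001 -0.   ]
 [ 0.001  0.953 -0.303]
 [ 0.001  0.303  0.953]]
```

```bash
python3 -m inch '[[0,1,0,0,0,0,-1],[0,1,0,0,0,0,-1],[0,1,0,0,0,0,-1],[0,1,0,0,0,0,-1],[0,1,0,0,0,0,-1],[0,1,0,0,0,0,-1],[0,1,0,0,0,0,-1],[0,0.96,0,0,0,0,-1]]'
python3 - <<'E'
from h import *
grab('wrist','w1');print(bot.get_obs()['eef_pos'],bot.get_obs()['joint_vel'].round(3))
E
```

```text
clock: 0.95
eef_pos: [0.3583, 0.4016, 0.2309]
tool_rot: [0.819, 0.574, -0.0, 0.0]
ft_force: [-0.6, 0.0, -0.2]
grip_width: 0.0854
[0.36152656 0.40044972 0.23073145] [ 0.039 -0.016 -0.029  0.001  0.028  0.078]
```

View pics/w1.png

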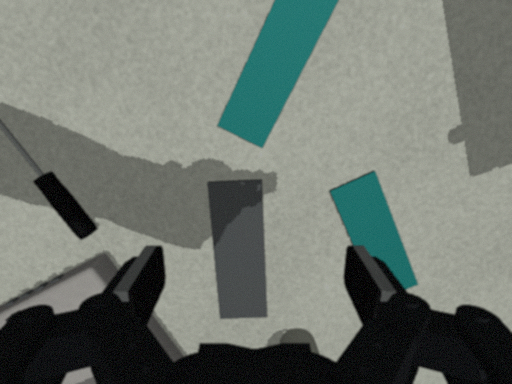

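Wrist view: plate corners at (208,182), (262,180), (267,317), (221,318), with the beaker rim below at (293,335). Next I'll plan the route to the leaf.

```bash
cat >> h.py <<'E'
def fit(M,Q):
    M=np.array(M);Q=np.array(Q)[:,:2];mc=M.mean(0);qc=Q.mean(0);H=(M-mc).T@(Q-qc);a=np.arctan2(H[0,1]-H[1,0],H[0,0]+H[1,1])
    R=np.array([[np.cos(a),-np.sin(a)],[np.sin(a),np.cos(a)]]);t=qc-R@mc
    print('yaw',np.degrees(a).round(2),'t',t.round(4),'res mm',(1000*((M@R.T+t)-Q)).round(1).tolist());return a,t,R
def yaw():
    R=Rn.from_quat(bot.get_obs()['tool_rot']).as_matrix();return np.degrees(np.arctan2(R[1,0],R[0,0]))
def plan(p,yawd=None,n=8,p0=None,y0=None):
    """rows to reach p (tool down), yaw of tool x in deg"""
    o=bot.get_obs(); p0=np.array(o['eef_pos'] if p0 is None else p0); y0=yaw() if y0 is None else y0
    y1=y0 if yawd is None else yawd
    dy=(y1-y0+90)%180-90
    d=(np.array(p)-p0)/n
    print('from',p0.round(4),round(y0,2),'dyaw',round(dy,2))
    for i in range(n):
        a=np.radians(y0+dy*i/n); tx=np.array([np.cos(a),np.sin(a),0]);ty=np.array([np.sin(a),-np.cos(a),0])
        print([round(float(k),3) for k in (d@tx/.025,d@ty/.025,-d[2]/.025,0,0,-dy/n/180)])
E
python3 - <<'E'
from h import *
print(fit([[-.09,.03],[-.09,-.03],[.09,-.03],[.09,.03]],[pix('w1',u,v,zw=.051) for u,v in [(262,180),(208,182),(221,318),(267,317)]])[1])
P,m=cloud('w1');print(P[220:300:20,240].round(4))
print(yaw()); plan([.575,.13,.23],7.8,n=16,p0=[.3583,.4016,.2309],y0=70.06)
E
```

```text
yaw -17.38 t [0.451  0.3505] res mm [[-0.3, 0.9], [-0.4, -0.4], [0.5, -1.3], [0.2, 0.9]]
[0.45097725 0.35054981]
[[0.4095 0.3665 0.0528]
 [0.4339 0.3572 0.0504]
 [0.4582 0.3481 0.0508]
 [0.4829 0.3388 0.0521]]
69.87850217725392
from [0.3583 0.4016 0.2309] 70.06 dyaw -62.26
[-0.454, 0.741, 0.002, 0.0, 0.0, 0.022]
[-0.402, 0.77, 0.002, 0.0, 0.0, 0.022]
[-0.349, 0.795, 0.002, 0.0, 0.0, 0.022]
[-0.294, 0.817, 0.002, 0.0, 0.0, 0.022]
[-0.238, 0.835, 0.002, 0.0, 0.0, 0.022]
[-0.181, 0.85, 0.002, 0.0, 0.0, 0.022]
[-0.123, 0.86, 0.002, 0.0, 0.0, 0.022]
[-0.064, 0.866, 0.002, 0.0, 0.0, 0.022]
[-0.005, 0.869, 0.002, 0.0, 0.0, 0.022]
[0.054, 0.867, 0.002, 0.0, 0.0, 0.022]
[0.112, 0.861, 0.002, 0.0, 0.0, 0.022]
[0.171, 0.852, 0.002, 0.0, 0.0, 0.022]
[0.228, 0.838, 0.002, 0.0, 0.0, 0.022]
[0.284, 0.821, 0.002, 0.0, 0.0, 0.022]
[0.339, 0.8, 0.002, 0.0, 0.0, 0.022]
[0.393, 0.775, 0.002, 0.0, 0.0, 0.022]
```

```bash
python3 -m inch '[[-0.45,0.74,0,0,0,0.022,1],[-0.4,0.77,0,0,0,0.022,1],[-0.35,0.8,0,0,0,0.022,1],[-0.29,0.82,0,0,0,0.022,1],[-0.24,0.84,0,0,0,0.022,1],[-0.18,0.85,0,0,0,0.022,1],[-0.12,0.86,0,0,0,0.022,1],[-0.06,0.87,0,0,0,0.022,1]]'
python3 -m inch '[[0,0.87,0,0,0,0.022,1],[0.05,0.87,0,0,0,0.022,1],[0.11,0.86,0,0,0,0.022,1],[0.17,0.85,0,0,0,0.022,1],[0.23,0.84,0,0,0,0.022,1],[0.28,0.82,0,0,0,0.022,1],[0.34,0.8,0,0,0,0.022,1],[0.39,0.78,0,0,0,0.022,1]]'
python3 - <<'E'
from h import *
bot.camera('top')
grab('wrist','w2');print(bot.get_obs()['eef_pos'],bot.get_obs()['joint_vel'].round(3))
cv2.imwrite('pics/w2b.png',cv2.resize(cv2.imread('pics/w2.png'),(800,600),interpolation=cv2.INTER_CUBIC))
E
```

```text
clock: 1.8
eef_pos: [0.466, 0.2653, 0.2309]
tool_rot: [0.945, 0.327, -0.0, 0.0]
ft_force: [-0.3, -0.3, 0.3]
grip_width: 0.0001
clock: 2.6
eef_pos: [0.5724, 0.1279, 0.2308]
tool_rot: [0.998, 0.057, -0.0, 0.0]
ft_force: [0.1, 1.1, 0.1]
grip_width: -0.0001
[0.5732381  0.12661184 0.23050279] [ 0.039 -0.017 -0.024  0.007  0.029 -0.025]
```

View pics/w2b.png

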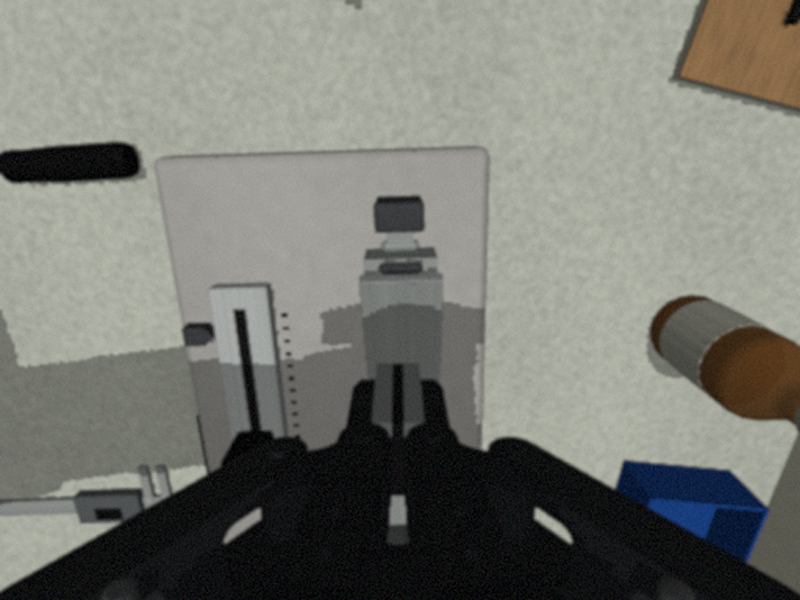

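```bash
python3 - <<'E'
from h import *
s=512/800
P,m=cloud('w2')
for u,v in [(400,285),(400,330),(300,200),(400,212),(198,333),(240,300)]: print(u,v,P[int(v*s),int(u*s)].round(4))
px=lambda u,v,z: pix('w2',u*s,v*s,zw=z)
a,t,R=fit([[-.13,.16],[.09,.16],[.007,.0926],[.053,.0926]],[px(158,160,.05),px(487,148,.05),px(361,275,.122),px(442,275,.122)])
for n,(u,v,z) in dict(tabtip=(213,333,.056),tabU=(213,326,.062),tabL=(213,343,.062),post=(399,215,.09),tr=(212,285,.064),tr2=(270,285,.064)).items(): print(n,R.T@(px(u,v,z)[:2]-t))
print('press',R@[.03,.08]+t)
E
python3 - <<'E'
from h import *
crop('w2',110,120,300,250,4,'c5')
E
```

```text
400 285 [0.5747 0.129  0.121 ]
400 330 [0.5782 0.0978 0.1087]
300 200 [0.5053 0.1586 0.0503]
400 212 [0.5709 0.1639 0.0874]
198 333 [0.4407 0.0612 0.0616]
240 300 [0.4704 0.0895 0.0642]
yaw 8.56 t [0.5601 0.0364] res mm [[-5.3, 1.2], [2.9, 3.3], [0.1, -3.3], [2.3, -1.3]]
tabtip [-0.10561071  0.03952231]
tabU [-0.10224803  0.04705829]
tabL [-0.10421837  0.03440217]
post [0.02894532 0.12255024]
tr [-0.09752632  0.07700805]
tr2 [-0.05885769  0.07551213]
press [0.57790718 0.11992782]
```

View pics/c5.png

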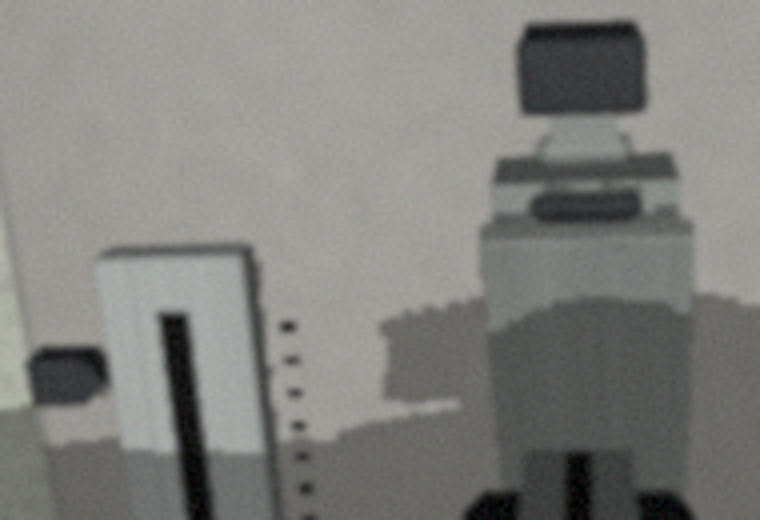

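```bash
python3 - <<'E'
from h import *
o=bot.get_obs();p=o['eef_pos']
grab('top','t2');grab('side','s2')
print(p,[proj(k,p) for k in ('w2','t2','s2')])
im=cv2.imread('pics/w2.png')[200:300,190:320];u,v=proj('w2',p)
z=cv2.resize(im,None,fx=5,fy=5,interpolation=cv2.INTER_CUBIC);cv2.circle(z,(int((u-190)*5+2),int((v-200)*5+2)),4,(0,0,255),-1);cv2.imwrite('pics/c6.png',z)
im=cv2.imread('pics/t2.png')[120:240,190:330]
z=cv2.resize(im,None,fx=5,fy=5,interpolation=cv2.INTER_CUBIC);u,v=proj('t2',p);cv2.circle(z,(int((u-190)*5+2),int((v-120)*5+2)),4,(0,0,255),-1);cv2.imwrite('pics/c7.png',z)
im=cv2.imread('pics/s2.png')[100:240,190:350]
z=cv2.resize(im,None,fx=5,fy=5,interpolation=cv2.INTER_CUBIC);u,v=proj('s2',p);cv2.circle(z,(int((u-190)*5+2),int((v-100)*5+2)),4,(0,0,255),-1);cv2.imwrite('pics/c8.png',z[:600])
E
```

```text
[0.5732381  0.12661184 0.23050279] [(np.float64(253.77938731872453), np.float64(246.65315375727175)), (np.float64(223.27595471774706), np.float64(159.96427468482528)), (np.float64(264.9824419528185), np.float64(135.767562324641))]
```

View pics/c6.png

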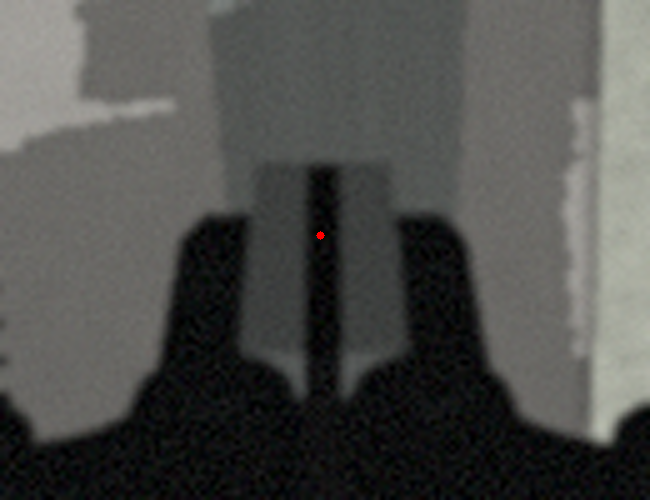

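View pics/c7.png

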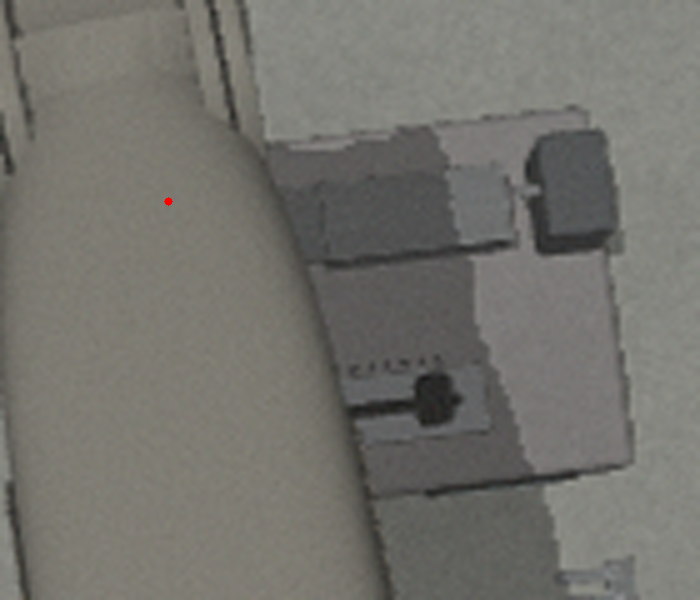

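View pics/c8.png

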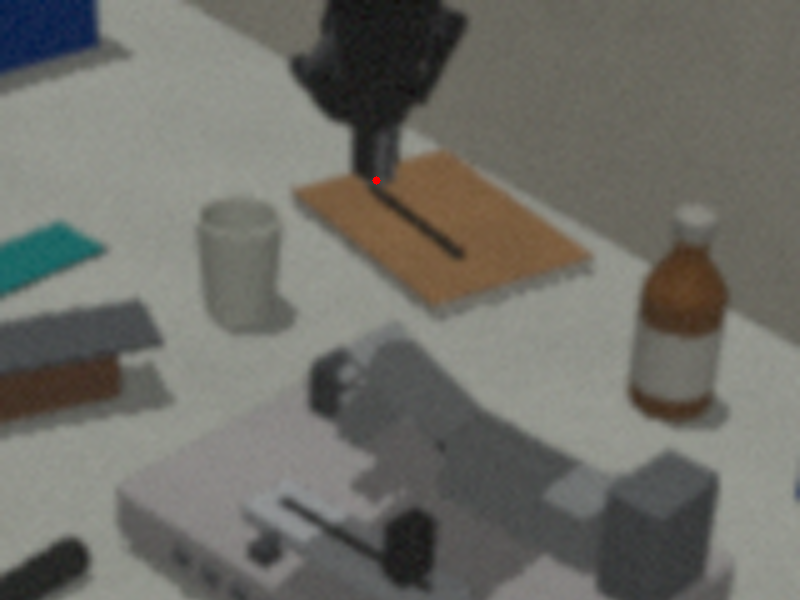

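```bash
python3 - <<'E'
from h import *
S=lambda x,y,z: pix('side0',200+x/5-.4,155+y/5-.4,zw=z)
T=lambda x,y,z: pix('top0',195+x/6-.4,135+y/6-.4,zw=z)
fit([[-.13,.16],[-.13,-.16],[.09,-.16]],[S(68,212,.05),S(455,462,.05),S(683,290,.05)])
# load-cell top corners side ; 
fit([[0,-.116],[0,-.156],[.06,-.156],[.06,-.116]],[S(553,208,.125),S(608,243,.125),S(667,205,.125),S(620,177,.125)])
fit([[.0,-.116],[.06,-.116],[.06,-.156],[0,-.156]],[T(625,188,.125),T(617,68,.125),T(695,68,.125),T(705,190,.125)])
# leaf tip
fit([[.007,.0926],[.053,.0926]],[S(293,82,.122),S(345,47,.122)])
fit([[.007,.0926],[.053,.0926]],[T(186,232,.122),T(176,142,.122)])
E
python3 - <<'E'
from h import *
P,m=cloud('side0');T,_=cloud('top0');W,_=cloud('w2')
# deck planes & floor heights per camera
for n,C in (('s',P),('t',T),('w',W)):
    q=C.reshape(-1,3); 
    sel=(abs(q[:,2]-.05)<.006)&(q[:,0]>.40)&(q[:,0]<.70)&(q[:,1]>-.16)&(q[:,1]<.23)
    r=q[sel];print(n,len(r),np.median(r[:,2]),[np.percentile(r[:,k],[.5,99.5]).round(4) for k in (0,1)])
E
```

```text
yaw 7.37 t [0.5552 0.0312] res mm [[-2.4, 4.1], [-3.2, -2.1], [5.6, -2.0]]
yaw 2.08 t [0.5687 0.0379] res mm [[-3.6, -1.0], [-3.5, 0.7], [3.5, -2.2], [3.5, 2.5]]
yaw 3.26 t [0.5709 0.0374] res mm [[-2.2, 1.7], [0.2, 0.9], [1.7, -2.1], [0.3, -0.5]]
yaw 13.6 t [0.562 0.026] res mm [[3.9, 0.9], [-3.9, -0.9]]
yaw 7.67 t [0.5594 0.0336] res mm [[-1.3, -0.2], [1.3, 0.2]]
s 2892 0.04990034795558049 [array([0.4126, 0.6541]), array([-0.1365,  0.1866])]
t 5206 0.049699682005064624 [array([0.4179, 0.6626]), array([-0.1346,  0.1937])]
w 25284 0.050262535779981736 [array([0.4153, 0.6479]), array([-0.1047,  0.2004])]
```

```bash
python3 - <<'E'
from h import *
print(yaw());plan([.577,.117,.128],7.8,n=6)
E
```

```text
6.710784766459136
from [0.5719 0.1285 0.2307] 6.71 dyaw 1.09
[0.025, 0.08, 0.685, 0.0, 0.0, -0.001]
[0.025, 0.08, 0.685, 0.0, 0.0, -0.001]
[0.024, 0.08, 0.685, 0.0, 0.0, -0.001]
[0.024, 0.08, 0.685, 0.0, 0.0, -0.001]
[0.024, 0.08, 0.685, 0.0, 0.0, -0.001]
[0.024, 0.08, 0.685, 0.0, 0.0, -0.001]
```

```bash
python3 -m inch '[[0.025,0.08,0.7,0,0,-0.001,1],[0.025,0.08,0.7,0,0,-0.001,1],[0.025,0.08,0.7,0,0,-0.001,1],[0.025,0.08,0.7,0,0,-0.001,1],[0.025,0.08,0.7,0,0,-0.001,1],[0.025,0.08,0.6,0,0,-0.001,1],[0,0,0,0,0,0,1],[0,0,0,0,0,0,1]]'
python3 -m inch '[[0,0,0.25,0,0,0,1],[0,0,0.25,0,0,0,1],[0,0,0.25,0,0,0,1],[0,0,0.25,0,0,0,1],[0,0,0.2,0,0,0,1],[0,0,0.2,0,0,0,1],[0,0,0,0,0,0,1],[0,0,0,0,0,0,1]]'
```

```text
clock: 3.6
eef_pos: [0.5768, 0.118, 0.1289]
tool_rot: [0.998, 0.069, -0.0, -0.0]
ft_force: [-0.5, 0.7, -0.0]
grip_width: 0.0001
clock: 4.4
eef_pos: [0.5779, 0.1176, 0.0976]
tool_rot: [0.998, 0.068, 0.002, -0.001]
ft_force: [-7.7, -0.7, 21.0]
grip_width: 0.0002
```

```bash
python3 -m inch '[[0,0,0.1,0,0,0,1],[0,0,0.1,0,0,0,1],[0,0,0.1,0,0,0,1],[0,0,0,0,0,0,1],[0,0,0,0,0,0,1],[0,0,0,0,0,0,1],[0,0,0,0,0,0,1],[0,0,0,0,0,0,1]]'
python3 - <<'E'
from h import *
grab('side','s3');grab('wrist','w3');crop('s3',200,100,345,220,5,'c9')
cv2.imwrite('pics/w3b.png',cv2.resize(cv2.imread('pics/w3.png'),(800,600)))
E
```

```text
clock: 5.2
eef_pos: [0.5787, 0.1178, 0.0898]
tool_rot: [0.998, 0.068, 0.002, -0.001]
ft_force: [-4.4, 1.5, 18.9]
grip_width: -0.0002
```

View pics/c9.png

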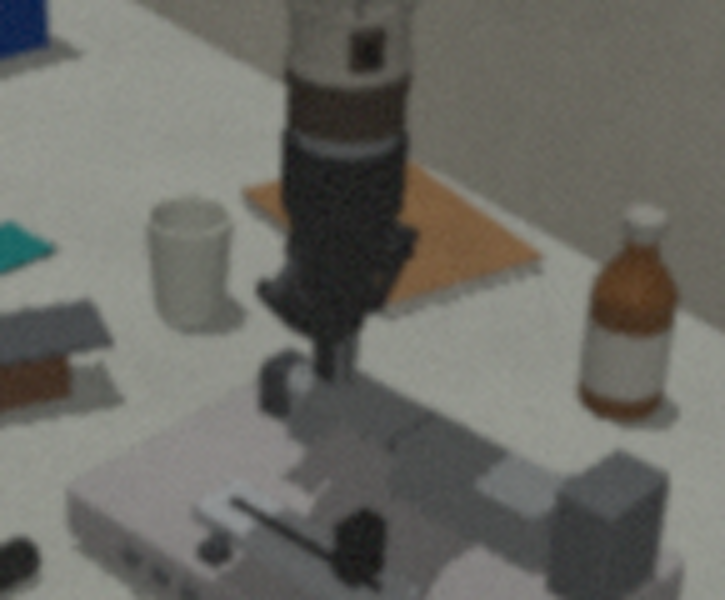

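View pics/w3b.png

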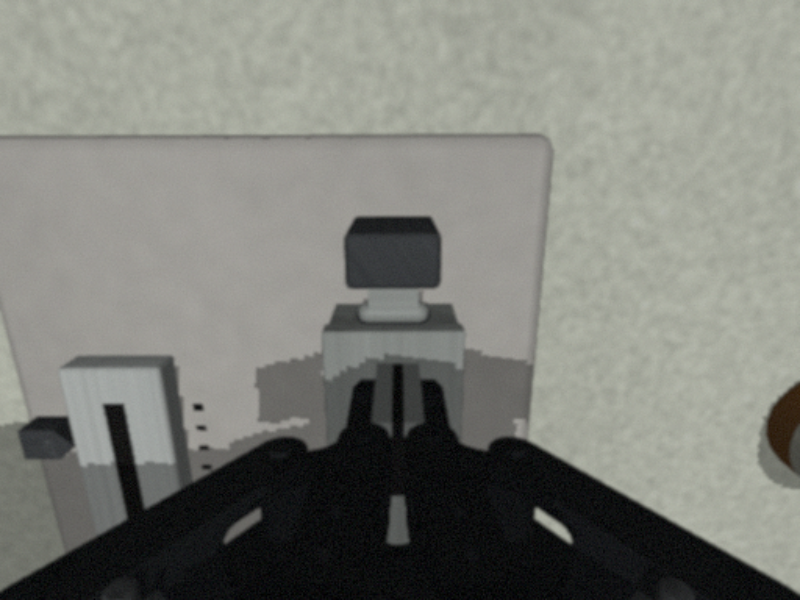

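```bash
python3 -m inch '[[0,0,0.1,0,0,0,1],[0,0,0.1,0,0,0,1],[0,0,0,0,0,0,1],[0,0,0,0,0,0,1],[0,0,0,0,0,0,1],[0,0,0,0,0,0,1],[0,0,0,0,0,0,1],[0,0,0,0,0,0,1]]'
```

```text
clock: 6.1
eef_pos: [0.579, 0.1178, 0.0895]
tool_rot: [0.998, 0.068, 0.004, -0.001]
ft_force: [-13.9, -0.8, 41.0]
grip_width: 0.0
```

```bash
python3 -m inch '[[0,0,-0.4,0,0,0,1],[0,0,-1,0,0,0,1],[0,0,-1,0,0,0,1],[0,0,-1,0,0,0,1],[0,0,-1,0,0,0,1],[0,0,-0.6,0,0,0,0],[0,0,0,0,0,0,-1],[0,0,0,0,0,0,-1]]'
python3 - <<'E'
from h import *
grab('wrist','w4')
plan([.42,.36,.20],72.7,n=12)
cv2.imwrite('pics/w4b.png',cv2.resize(cv2.imread('pics/w4.png'),(800,600)))
E
```

```text
clock: 6.9
eef_pos: [0.5771, 0.1169, 0.2052]
tool_rot: [0.998, 0.068, -0.001, 0.0]
ft_force: [-0.3, -1.4, -1.1]
grip_width: 0.0434
from [0.5767 0.1168 0.2046] 7.78 dyaw 64.92
[-0.408, -0.874, 0.015, 0.0, 0.0, -0.03]
[-0.323, -0.908, 0.015, 0.0, 0.0, -0.03]
[-0.236, -0.935, 0.015, 0.0, 0.0, -0.03]
[-0.147, -0.953, 0.015, 0.0, 0.0, -0.03]
[-0.057, -0.963, 0.015, 0.0, 0.0, -0.03]
[0.034, -0.964, 0.015, 0.0, 0.0, -0.03]
[0.125, -0.956, 0.015, 0.0, 0.0, -0.03]
[0.215, -0.94, 0.015, 0.0, 0.0, -0.03]
[0.302, -0.916, 0.015, 0.0, 0.0, -0.03]
[0.387, -0.883, 0.015, 0.0, 0.0, -0.03]
[0.469, -0.843, 0.015, 0.0, 0.0, -0.03]
[0.546, -0.795, 0.015, 0.0, 0.0, -0.03]
```

View pics/w4b.png

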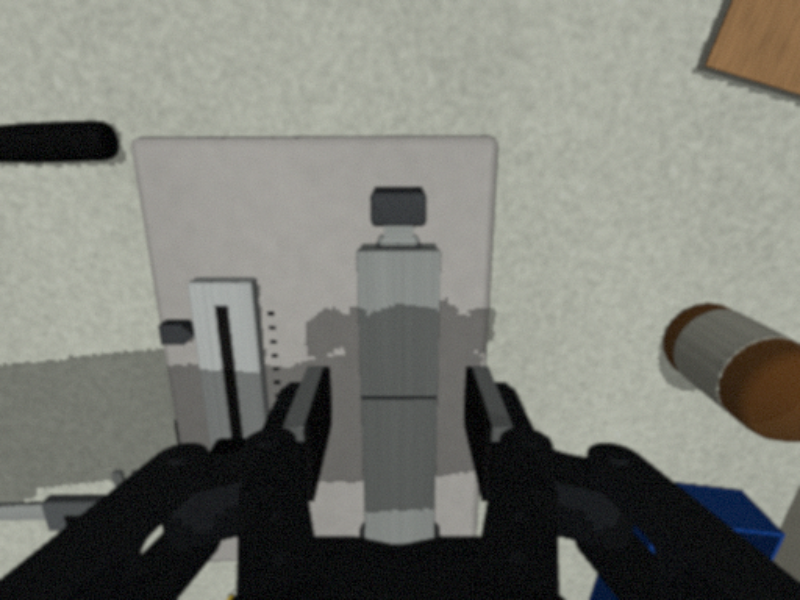

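The leaf is latched and level: free end at (358–440,247), hinge line at y=397. I'll measure the tester from this view and move to the plate.

```bash
python3 - <<'E'
from h import *
s=512/800
px=lambda u,v,z: pix('w4',u*s,v*s,zw=z)
fit([[.007,.1],[.053,.1],[.053,.01],[.007,.01]],[px(358,247,.09),px(440,247,.09),px(437,397,.09),px(361,397,.09)])
a,t,R=fit([[.007,.1],[.053,.1],[.053,.01],[.007,.01],[-.13,.16],[.09,.16]],[px(358,247,.09),px(440,247,.09),px(437,397,.09),px(361,397,.09),px(133,137,.05),px(497,136,.05)])
print('tab',R.T@(px(193,332,.056)[:2]-t),R.T@(px(165,332,.062)[:2]-t))
E
python3 -m inch '[[-0.41,-0.87,0,0,0,-0.03,-1],[-0.32,-0.91,0,0,0,-0.03,-1],[-0.24,-0.94,0,0,0,-0.03,-1],[-0.15,-0.95,0,0,0,-0.03,-1],[-0.06,-0.96,0,0,0,-0.03,-1],[0.03,-0.96,0,0,0,-0.03,-1],[0.12,-0.96,0,0,0,-0.03,-1],[0.22,-0.94,0,0,0,-0.03,-1]]'
python3 -m inch '[[0.3,-0.92,0,0,0,-0.03,-1],[0.39,-0.88,0,0,0,-0.03,-1],[0.47,-0.84,0,0,0,-0.03,-1],[0.55,-0.8,0,0,0,-0.03,-1],[0,0,0,0,0,0,-1],[0,0,0,0,0,0,-1],[0,0,0,0,0,0,-1],[0,0,0,0,0,0,-1]]'
python3 - <<'E'
from h import *
grab('wrist','w5')
cv2.imwrite('pics/w5b.png',cv2.resize(cv2.imread('pics/w5.png'),(800,600)))
E
```

```text
yaw 7.91 t [0.5581 0.0363] res mm [[-0.6, -0.9], [0.9, -0.7], [0.1, 0.8], [-0.3, 0.8]]
yaw 7.98 t [0.5585 0.0357] res mm [[-0.3, -1.5], [1.2, -1.2], [0.5, 0.3], [0.1, 0.2], [-4.0, 0.7], [2.6, 1.5]]
tab [-0.10415398  0.03816574] [-0.11925867  0.04061282]
clock: 7.75
eef_pos: [0.4713, 0.2793, 0.2043]
tool_rot: [0.902, 0.432, -0.002, 0.0]
ft_force: [0.8, -0.1, 0.2]
grip_width: 0.0852
clock: 8.55
eef_pos: [0.4211, 0.3595, 0.2058]
tool_rot: [0.807, 0.591, -0.0, 0.0]
ft_force: [-0.6, -0.1, -0.3]
grip_width: 0.0853
```

View pics/w5b.png

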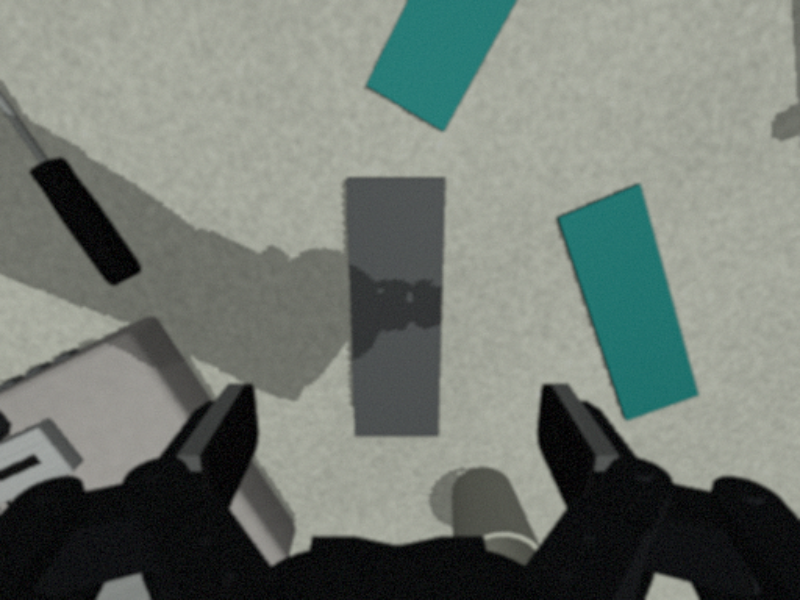

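```bash
python3 - <<'E'
from h import *
s=512/800
for z in (.047,.051,.055): a,t,R=fit([[-.09,-.03],[-.09,.03],[.09,.03],[.09,-.03]],[pix('w5',u*s,v*s,zw=z) for u,v in [(345,178),(445,178),(438,436),(355,436)]])
P,m=cloud('w5');print(np.median(P[130:170,235:275,2]))
a,t,R=fit([[-.09,-.03],[-.09,.03],[.09,.03],[.09,-.03]],[pix('w5',u*s,v*s,zw=.051) for u,v in [(345,178),(445,178),(438,436),(355,436)]])
plan([*t,.08],72.75,n=7)
E
```

```text
yaw -17.21 t [0.4526 0.3491] res mm [[0.9, 0.2], [0.4, -0.5], [-0.7, 0.3], [-0.5, 0.0]]
yaw -17.21 t [0.4512 0.3495] res mm [[-0.4, 0.2], [-0.6, 0.3], [0.6, 0.3], [0.5, -0.7]]
yaw -17.21 t [0.4498 0.35  ] res mm [[-1.7, 0.1], [-1.7, 1.0], [1.8, 0.3], [1.5, -1.4]]
0.05133029734876954
yaw -17.21 t [0.4512 0.3495] res mm [[-0.4, 0.2], [-0.6, 0.3], [0.6, 0.3], [0.5, -0.7]]
from [0.4211 0.3596 0.206 ] 72.49 dyaw 0.26
[-0.003, 0.181, 0.72, 0.0, 0.0, -0.0]
[-0.003, 0.181, 0.72, 0.0, 0.0, -0.0]
[-0.003, 0.181, 0.72, 0.0, 0.0, -0.0]
[-0.004, 0.181, 0.72, 0.0, 0.0, -0.0]
[-0.004, 0.181, 0.72, 0.0, 0.0, -0.0]
[-0.004, 0.181, 0.72, 0.0, 0.0, -0.0]
[-0.004, 0.181, 0.72, 0.0, 0.0, -0.0]
```

```bash
python3 -m inch '[[0,0.21,0.9,0,0,0,-1],[0,0.21,0.9,0,0,0,-1],[0,0.21,0.9,0,0,0,-1],[0,0.21,0.9,0,0,0,-1],[0,0.21,0.8,0,0,0,-1],[0,0.21,0.6,0,0,0,-1],[0,0,0,0,0,0,-1],[0,0,0,0,0,0,-1]]'
python3 - <<'E'
from h import *
grab('wrist','w6')
cv2.imwrite('pics/w6b.png',cv2.resize(cv2.imread('pics/w6.png'),(800,600)))
E
```

```text
clock: 9.4
eef_pos: [0.4509, 0.3505, 0.0814]
tool_rot: [0.806, 0.591, -0.0, -0.0]
ft_force: [0.4, -0.0, -0.1]
grip_width: 0.0852
```

View pics/w6b.png

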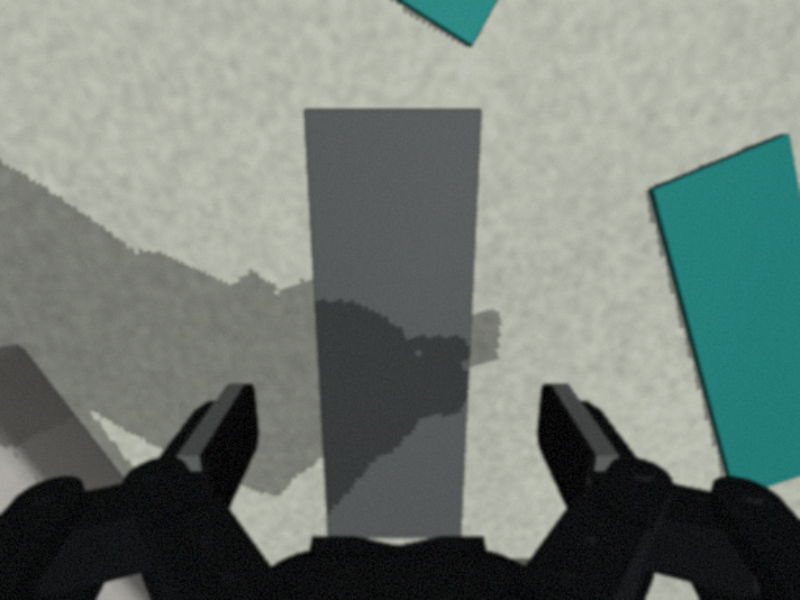

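```bash
python3 - <<'E'
from h import *
s=512/800
z=load('w6')
a,t,R=fit([[-.09,-.03],[-.09,.03],[.09,.03],[.09,-.03]],[pix('w6',u*s,v*s,zw=.051) for u,v in [(305,109),(481,109),(462,537),(329,537)]])
p=bot.get_obs()['eef_pos'];y=np.radians(yaw());d=t-p[:2];print(d@[np.cos(y),np.sin(y)],d@[np.sin(y),-np.cos(y)],np.degrees(y))
E
```

```text
yaw -17.22 t [0.4512 0.3498] res mm [[-0.6, -0.3], [-0.5, 0.7], [0.5, 0.1], [0.5, -0.5]]
-0.001188403868738175 0.00035432911569987927 72.55163005841693
```

Plate centre is aligned to about 1 mm, so I'll descend 50 mm, close and lift.

```bash
python3 -m inch '[[-0.04,0,0.5,0,0,0,-1],[0,0,0.5,0,0,0,-1],[0,0,0.5,0,0,0,-1],[0,0,0.5,0,0,0,-1],[0,0,0,0,0,0,0],[0,0,0,0,0,0,1],[0,0,0,0,0,0,1],[0,0,0,0,0,0,1]]'
python3 -m inch '[[0,0,0,0,0,0,1],[0,0,-0.4,0,0,0,1],[0,0,-1,0,0,0,1],[0,0,-1,0,0,0,1],[0,0,-1,0,0,0,1],[0,0,-1,0,0,0,1],[0,0,-1,0,0,0,1],[0,0,-0.6,0,0,0,1]]'
python3 - <<'E'
from h import *
grab('wrist','w7')
cv2.imwrite('pics/w7b.png',cv2.resize(cv2.imread('pics/w7.png'),(800,600)))
E
```

```text
clock: 10.25
eef_pos: [0.4508, 0.3504, 0.0318]
tool_rot: [0.806, 0.592, 0.001, 0.0]
ft_force: [-0.3, -0.1, -0.2]
grip_width: 0.0585
clock: 11.05
eef_pos: [0.4512, 0.3507, 0.1847]
tool_rot: [0.806, 0.592, 0.002, -0.0]
ft_force: [0.1, 0.0, -1.3]
grip_width: 0.0585
```

View pics/w7b.png

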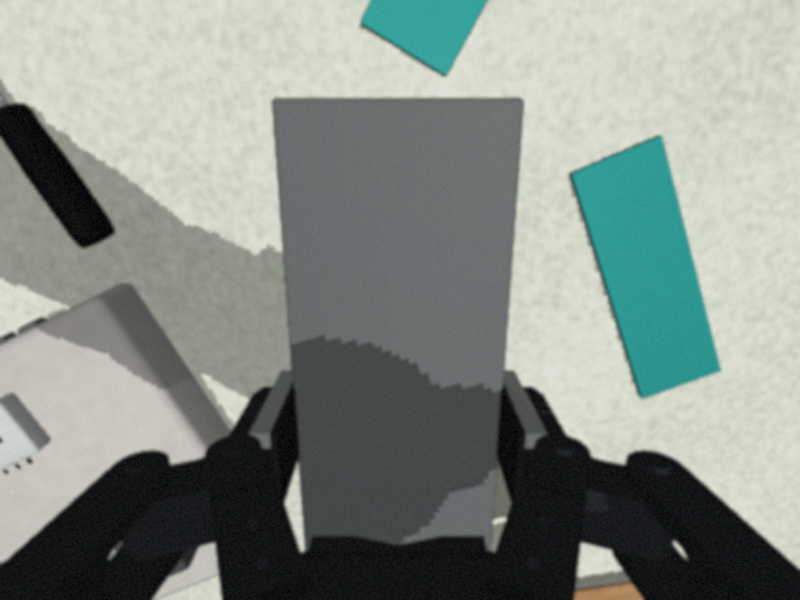

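```bash
python3 - <<'E'
from h import *
s=512/800
o=bot.get_obs();p=np.array([.4512,.3507,.1853]);y=np.radians(72.58)
for u,v in [(274,99),(523,99)]:
    q=pix('w7',u*s,v*s,zw=p[2]+.0192)-p
    print(q[:2]@[np.cos(y),np.sin(y)],q[:2]@[np.sin(y),-np.cos(y)])
print(o['eef_pos'],yaw())
plan([.588,.0405,.185],7.9,n=15,p0=p,y0=72.58)
E
```

```text
-0.028852369004057132 -0.08813091314712947
0.029996027892096187 -0.08823014981909018
[0.45210534 0.35137602 0.1868859 ] 72.58920283788152
from [0.4512 0.3507 0.1853] 72.58 dyaw -64.68
[-0.68, 0.596, 0.001, 0.0, 0.0, 0.024]
[-0.633, 0.645, 0.001, 0.0, 0.0, 0.024]
[-0.583, 0.691, 0.001, 0.0, 0.0, 0.024]
[-0.529, 0.733, 0.001, 0.0, 0.0, 0.024]
[-0.473, 0.771, 0.001, 0.0, 0.0, 0.024]
[-0.414, 0.804, 0.001, 0.0, 0.0, 0.024]
[-0.352, 0.833, 0.001, 0.0, 0.0, 0.024]
[-0.288, 0.857, 0.001, 0.0, 0.0, 0.024]
[-0.223, 0.876, 0.001, 0.0, 0.0, 0.024]
[-0.157, 0.89, 0.001, 0.0, 0.0, 0.024]
[-0.089, 0.9, 0.001, 0.0, 0.0, 0.024]
[-0.021, 0.904, 0.001, 0.0, 0.0, 0.024]
[0.047, 0.903, 0.001, 0.0, 0.0, 0.024]
[0.114, 0.897, 0.001, 0.0, 0.0, 0.024]
[0.182, 0.886, 0.001, 0.0, 0.0, 0.024]
```

```bash
python3 -m inch '[[-0.68,0.6,0,0,0,0.024,1],[-0.63,0.65,0,0,0,0.024,1],[-0.58,0.69,0,0,0,0.024,1],[-0.53,0.73,0,0,0,0.024,1],[-0.47,0.77,0,0,0,0.024,1],[-0.41,0.8,0,0,0,0.024,1],[-0.35,0.83,0,0,0,0.024,1],[-0.29,0.86,0,0,0,0.024,1]]'
python3 -m inch '[[-0.22,0.88,0,0,0,0.024,1],[-0.16,0.89,0,0,0,0.024,1],[-0.09,0.9,0,0,0,0.024,1],[-0.02,0.9,0,0,0,0.024,1],[0.05,0.9,0,0,0,0.024,1],[0.11,0.9,0,0,0,0.024,1],[0.18,0.89,0,0,0,0.023,1],[0,0,0,0,0,0,1]]'
python3 - <<'E'
from h import *
grab('wrist','w8')
cv2.imwrite('pics/w8b.png',cv2.resize(cv2.imread('pics/w8.png'),(800,600)));print(bot.get_obs()['eef_pos'],yaw())
E
```

```text
clock: 11.9
eef_pos: [0.5236, 0.1839, 0.1813]
tool_rot: [0.946, 0.324, -0.0, -0.0]
ft_force: [0.0, 0.5, -0.7]
grip_width: 0.0582
clock: 12.7
eef_pos: [0.5878, 0.0374, 0.1811]
tool_rot: [0.998, 0.067, 0.0, 0.0]
ft_force: [0.2, 1.3, -0.9]
grip_width: 0.0585
[0.58723805 0.03879246 0.18107946] 7.8717003013923925
```

View pics/w8b.png

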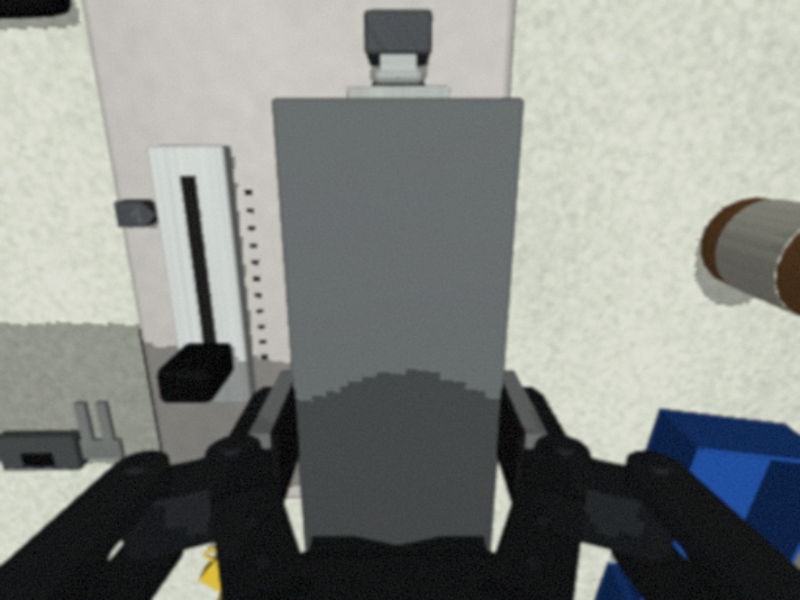

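```bash
python3 - <<'E'
from h import *
s=512/800
p=np.array([.5877,.0382,.181]);y=np.radians(7.85)
for u,v,z in [(273,99,.2002),(523,99,.2002),(348,86,.09),(450,86,.09)]:
    q=pix('w8',u*s,v*s,zw=z)-p
    print(q[:2]@[np.cos(y),np.sin(y)],q[:2]@[np.sin(y),-np.cos(y)])
E
```

```text
-0.030099169335321155 -0.08716683376008298
0.029380738566174697 -0.08710855034273174
-0.022562013772464043 -0.10093140907162548
0.022947890855096943 -0.10088597522419339
```

```bash
python3 -m inch '[[0,-0.04,0.6,0,0,0,1],[0,-0.04,0.6,0,0,0,1],[0,-0.04,0.6,0,0,0,1],[0,0,0.6,0,0,0,1],[0,0,0.6,0,0,0,1],[0,0,0.4,0,0,0,1],[0,0,0,0,0,0,1],[0,0,0,0,0,0,1]]'
python3 - <<'E'
from h import *
grab('wrist','w9');grab('side','s9')
crop('w9',150,0,350,150,4,'c10');crop('s9',200,120,345,240,5,'c11');print(bot.get_obs()['eef_pos'],yaw())
E
```

```text
clock: 13.55
eef_pos: [0.5867, 0.0434, 0.0966]
tool_rot: [0.998, 0.07, 0.0, -0.0]
ft_force: [0.0, 0.1, -1.6]
grip_width: 0.0583
[0.5874001  0.04316905 0.09731532] 7.994498093517487
```

View pics/c10.png

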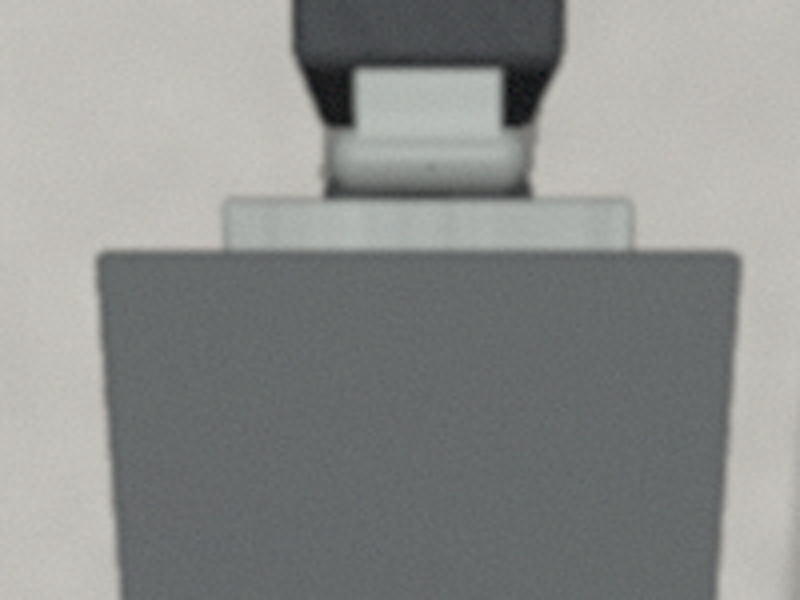

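View pics/c11.png

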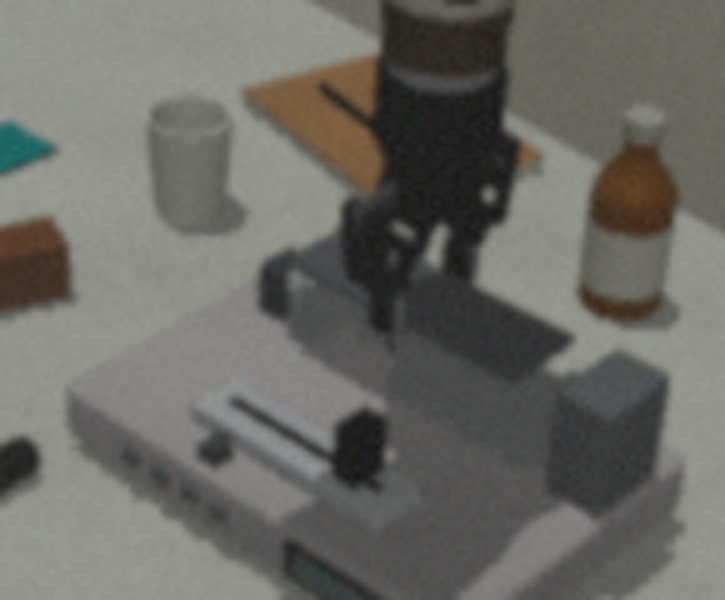

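```bash
python3 - <<'E'
from h import *
p=np.array([.5870,.0433,.0970]);y=np.radians(8.0)
for u,v,z in [(97,254,.1162),(740,254,.1162),(224,199,.09),(634,199,.09)]:
    q=pix('w9',150+u/4-.4,v/4-.4,zw=z)-p
    print(q[:2]@[np.cos(y),np.sin(y)],q[:2]@[np.sin(y),-np.cos(y)])
E
```

```text
-0.030857970347425927 -0.08807292298027657
0.028679519735253192 -0.08816140618452796
-0.022681587416573307 -0.09579208029290606
0.02277067761376248 -0.09585795006104288
```

```bash
python3 -m inch '[[0.045,0.09,0.15,0,0,0,1],[0,0,0.15,0,0,0,1],[0,0,0.12,0,0,0,1],[0,0,0.12,0,0,0,1],[0,0,0.1,0,0,0,1],[0,0,0.08,0,0,0,1],[0,0,0,0,0,0,1],[0,0,0,0,0,0,1]]'
python3 - <<'E'
from h import *
grab('wrist','w10')
crop('w10',150,0,350,150,4,'c12');print(bot.get_obs()['eef_pos'],yaw(),bot.get_obs()['ft_force'])
E
```

```text
clock: 14.45
eef_pos: [0.5882, 0.0409, 0.0783]
tool_rot: [0.998, 0.07, -0.0, -0.0]
ft_force: [-0.4, 0.8, -0.6]
grip_width: 0.0583
[0.58824809 0.0408597  0.07840924] 7.9730608153873295 [-0.32747248 -0.25240189 -0.89837262]
```

View pics/c12.png

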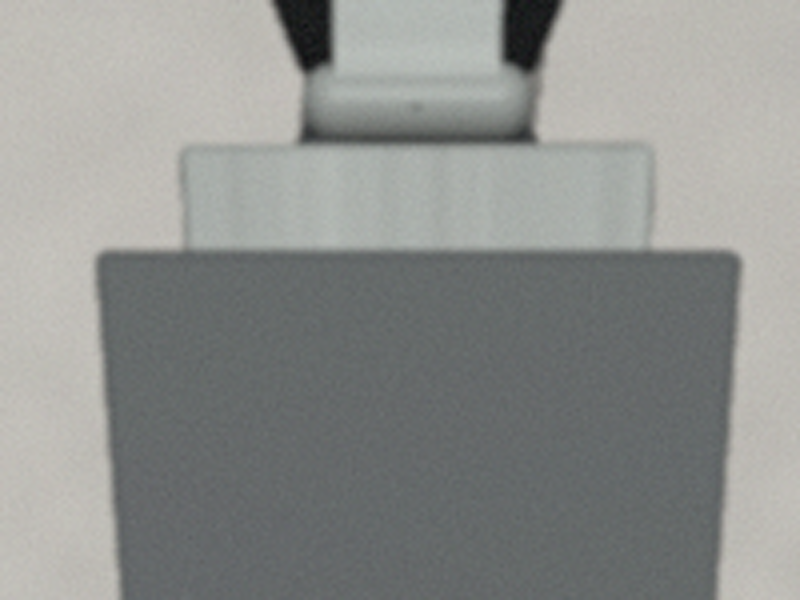

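```bash
python3 - <<'E'
from h import *
p=np.array([.5882,.0409,.0783]);y=np.radians(8.0)
for u,v,z in [(97,254,.0975),(740,254,.0975),(184,147,.09),(654,147,.09)]:
    q=pix('w10',150+u/4-.4,v/4-.4,zw=z)-p
    print(q[:2]@[np.cos(y),np.sin(y)],q[:2]@[np.sin(y),-np.cos(y)])
E
```

```text
-0.03062810975222958 -0.08798033381628503
0.02909267607627381 -0.08802023047134709
-0.023330134968971947 -0.098133997404566
0.021867994076747804 -0.09816066887510158
```

```bash
python3 -m inch '[[0,0,0.04,0,0,0,1],[0,0,0.04,0,0,0,1],[0,0,0,0,0,0,1],[0,0,0,0,0,0,1],[0,0,0,0,0,0,1],[0,0,0,0,0,0,1],[0,0,0,0,0,0,1],[0,0,0,0,0,0,1]]'
```

```text
clock: 15.3
eef_pos: [0.5882, 0.0408, 0.0763]
tool_rot: [0.998, 0.069, 0.0, 0.0]
ft_force: [-0.6, 0.1, -1.6]
grip_width: 0.058
```

```bash
python3 -m inch '[[0,0,0.04,0,0,0,1],[0,0,0.02,0,0,0,1],[0,0,0,0,0,0,1],[0,0,0,0,0,0,1],[0,0,0,0,0,0,1],[0,0,0,0,0,0,1],[0,0,0,0,0,0,1],[0,0,0,0,0,0,1]]'
```

```text
clock: 16.1
eef_pos: [0.5883, 0.0408, 0.076]
tool_rot: [0.998, 0.069, 0.0, 0.0]
ft_force: [-1.0, 0.3, 4.7]
grip_width: 0.0582
```

```bash
python3 -m inch '[[0,0,0,0,0,0,-0.5],[0,0,0,0,0,0,-1],[0,0,0,0,0,0,-1],[0,0,0,0,0,0,-1],[0,0,-0.4,0,0,0,-1],[0,0,-1,0,0,0,-1],[0,0,-1,0,0,0,-1],[0,0,-1,0,0,0,-1]]'
python3 - <<'E'
from h import *
grab('wrist','w11')
cv2.imwrite('pics/w11b.png',cv2.resize(cv2.imread('pics/w11.png'),(800,600)));print(bot.get_obs()['eef_pos'],yaw())
E
```

```text
clock: 16.9
eef_pos: [0.5882, 0.0408, 0.1613]
tool_rot: [0.998, 0.07, 0.0, 0.0]
ft_force: [0.7, 0.2, -0.4]
grip_width: 0.0854
[0.5907546  0.04101259 0.16637015] 7.971453057748266
```

View pics/w11b.png

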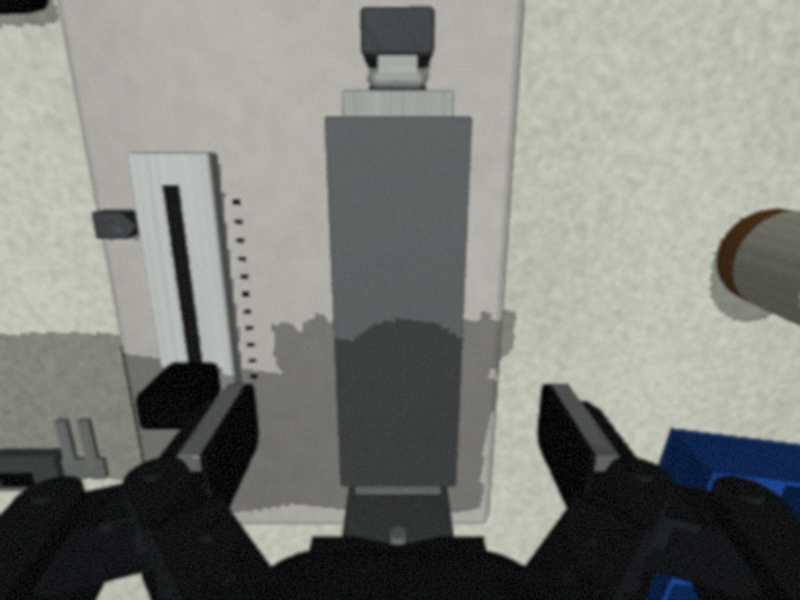

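```bash
python3 - <<'E'
from h import *
crop('w11',200,290,310,355,7,'c13')
s=512/800
q=lambda u,v,z: pix('w11',u*s,v*s,zw=z)
a,t,R=fit([[.007,.1],[.053,.1]],[q(343,91,.09),q(454,91,.09)])
pl=[q(325,117,.096),q(471,117,.096),q(456,487,.096),q(341,487,.096)]
fit([[-.03,.09],[.03,.09],[.03,-.09],[-.03,-.09]],pl)
for p in pl+[q(356,495,.09)]: print((R.T@(p[:2]-t)).round(4))
E
```

```text
yaw 8.04 t [0.5586 0.0346] res mm [[-0.3, -0.0], [0.3, 0.0]]
yaw 8.14 t [0.5883 0.0387] res mm [[-0.5, 0.0], [0.5, 0.3], [0.3, -0.1], [-0.3, -0.2]]
[0.0003 0.0897]
[0.0593 0.0897]
[ 0.0599 -0.09  ]
[ 0.0004 -0.09  ]
[ 0.0074 -0.1   ]
```

View pics/c13.png

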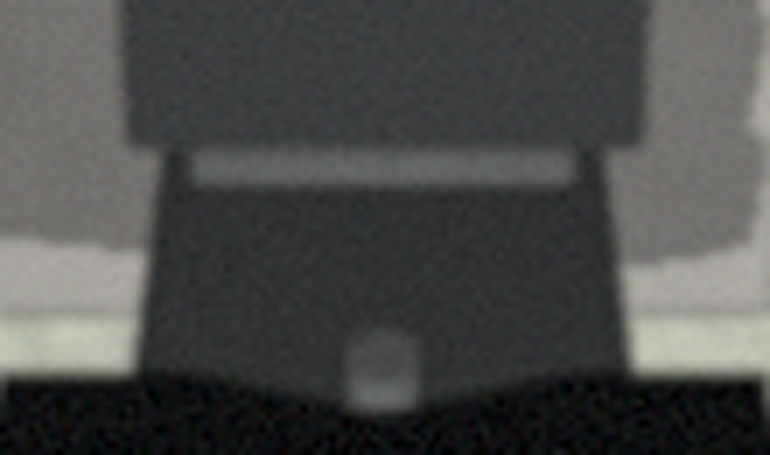

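```bash
python3 - <<'E'
from h import *
o=bot.get_obs();print(np.degrees(o['joint_pos']).round(1),yaw(),o['eef_pos'])
plan([.43,-.30,.20],1.7,n=16)
E
```

```text
[ 4.  25.7  7.7 71.5 -0.  86. ] 7.971453057748266 [0.5907546  0.04101259 0.16637015]
from [0.5908 0.041  0.1664] 7.97 dyaw -6.27
[-0.516, 0.789, -0.084, 0.0, 0.0, 0.002]
[-0.511, 0.792, -0.084, 0.0, 0.0, 0.002]
[-0.505, 0.796, -0.084, 0.0, 0.0, 0.002]
[-0.5, 0.799, -0.084, 0.0, 0.0, 0.002]
[-0.494, 0.802, -0.084, 0.0, 0.0, 0.002]
[-0.489, 0.806, -0.084, 0.0, 0.0, 0.002]
[-0.483, 0.809, -0.084, 0.0, 0.0, 0.002]
[-0.478, 0.812, -0.084, 0.0, 0.0, 0.002]
[-0.472, 0.816, -0.084, 0.0, 0.0, 0.002]
[-0.467, 0.819, -0.084, 0.0, 0.0, 0.002]
[-0.461, 0.822, -0.084, 0.0, 0.0, 0.002]
[-0.455, 0.825, -0.084, 0.0, 0.0, 0.002]
[-0.45, 0.828, -0.084, 0.0, 0.0, 0.002]
[-0.444, 0.831, -0.084, 0.0, 0.0, 0.002]
[-0.438, 0.834, -0.084, 0.0, 0.0, 0.002]
[-0.433, 0.837, -0.084, 0.0, 0.0, 0.002]
```

```bash
python3 - <<'E'
from h import *
# explicit +83.7 turn
p0=np.array([.5885,.041,.1664]);y0=7.97;p=np.array([.395,-.322,.2]);n=16;dy=83.8;d=(p-p0)/n
for i in range(n):
    a=np.radians(y0+dy*i/n);tx=np.array([np.cos(a),np.sin(a),0]);ty=np.array([np.sin(a),-np.cos(a),0]);print(round(d@tx/.025,2),round(d@ty/.025,2),round(-d[2]/.025,2),round(-dy/n/180,4))
E
```

```text
-0.6 0.83 -0.08 -0.0291
-0.68 0.77 -0.08 -0.0291
-0.75 0.71 -0.08 -0.0291
-0.81 0.64 -0.08 -0.0291
-0.86 0.56 -0.08 -0.0291
-0.91 0.48 -0.08 -0.0291
-0.95 0.39 -0.08 -0.0291
-0.98 0.31 -0.08 -0.0291
-1.01 0.22 -0.08 -0.0291
-1.02 0.12 -0.08 -0.0291
-1.03 0.03 -0.08 -0.0291
-1.03 -0.07 -0.08 -0.0291
-1.02 -0.16 -0.08 -0.0291
-1.0 -0.25 -0.08 -0.0291
-0.97 -0.34 -0.08 -0.0291
-0.94 -0.43 -0.08 -0.0291
```

```bash
python3 -m inch '[[-0.6,0.83,-0.08,0,0,-0.029,-1],[-0.68,0.77,-0.08,0,0,-0.029,-1],[-0.75,0.71,-0.08,0,0,-0.029,-1],[-0.81,0.64,-0.08,0,0,-0.029,-1],[-0.86,0.56,-0.08,0,0,-0.029,-1],[-0.91,0.48,-0.08,0,0,-0.029,-1],[-0.95,0.39,-0.08,0,0,-0.029,-1],[-0.98,0.31,-0.08,0,0,-0.029,-1]]'
python3 -m inch '[[-1,0.22,-0.08,0,0,-0.029,-1],[-1,0.12,-0.08,0,0,-0.029,-1],[-1,0.03,-0.08,0,0,-0.029,-1],[-1,-0.07,-0.08,0,0,-0.029,-1],[-1,-0.16,-0.08,0,0,-0.029,-1],[-1,-0.25,-0.08,0,0,-0.029,-1],[-0.97,-0.34,-0.08,0,0,-0.029,-1],[-0.94,-0.43,-0.08,0,0,-0.029,-1]]'
python3 - <<'E'
from h import *
bot.camera('wrist')
grab('wrist','w12')
cv2.imwrite('pics/w12b.png',cv2.resize(cv2.imread('pics/w12.png'),(800,600)));print(bot.get_obs()['eef_pos'],yaw())
E
```

```text
clock: 17.75
eef_pos: [0.4909, -0.1415, 0.1765]
tool_rot: [0.906, 0.422, 0.0, 0.0]
ft_force: [-0.2, 0.7, -0.8]
grip_width: 0.0856
clock: 18.55
eef_pos: [0.3945, -0.3208, 0.1925]
tool_rot: [0.696, 0.718, 0.0, 0.0]
ft_force: [-0.2, -0.6, 0.3]
grip_width: 0.0853
[ 0.3939982  -0.32224818  0.19261494] 91.30700506198676
```

View pics/w12b.png

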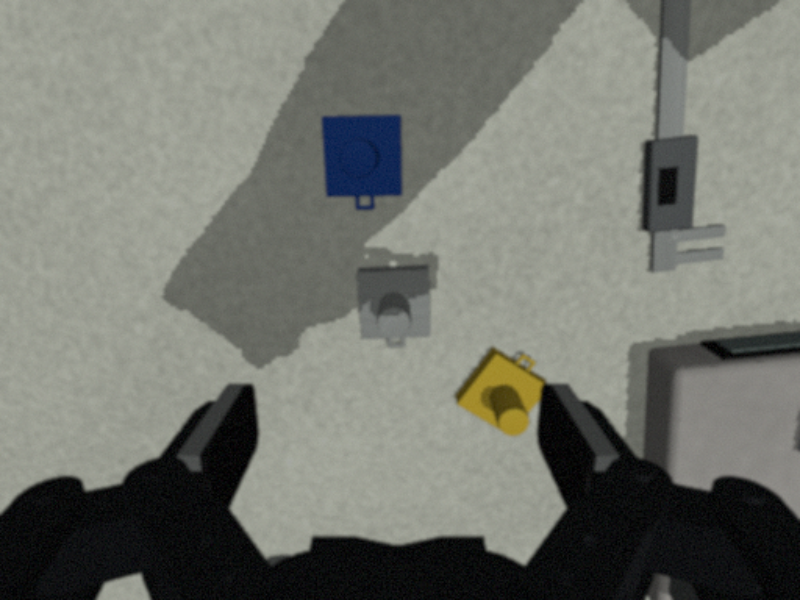

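```bash
python3 - <<'E'
from h import *
s=512/800;q=lambda u,v,z: pix('w12',u*s,v*s,zw=z)
crop('w12',215,155,290,235,8,'c14')
o=bot.get_obs();P,_=cloud('w12');print(P[int(322*s),int(396*s)],P[int(278*s),int(372*s)])
a,t,R=fit([[-.025,.025],[-.025,-.025],[.025,-.025],[.025,.025]],[q(u,v,.014) for u,v in [(358,269),(430,267),(431,338),(360,339)]])
print('knob',q(394,322,.05),'yellow knob',q(513,418,.05))
E
```

```text
[ 0.42314738 -0.32388312  0.05020545] [ 0.40373755 -0.34078416  0.01513585]
yaw -2.89 t [ 0.4236 -0.3245] res mm [[0.9, 52.2], [1.3, -47.1], [-1.2, -53.0], [-1.0, 47.9]]
knob [ 0.42333545 -0.32470734  0.05      ] yellow knob [ 0.4898665 -0.2426587  0.05     ]
```

View pics/c14.png

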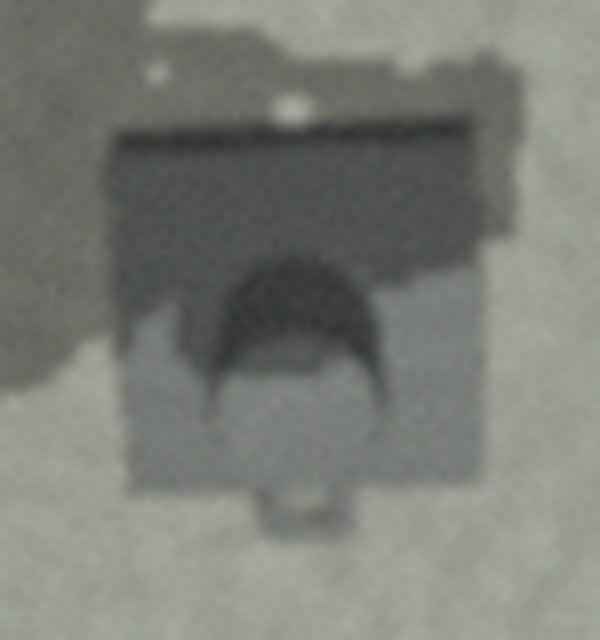

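```bash
python3 - <<'E'
from h import *
q=lambda u,v,z: pix('w12',215+u/8-.45,155+v/8-.45,zw=z)
a,t,R=fit([[-.025,-.025],[-.025,.025],[.025,.025],[.025,-.025]],[q(u,v,.014) for u,v in [(112,153),(472,141),(483,478),(130,493)]])
k=q(300,410,.05);print('knob',k)
p=np.array([.3940,-.3222,.1926]);y=np.radians(91.5)
for g in (t,k[:2]):
  d=g-p[:2];print(d@[np.cos(y),np.sin(y)],d@[np.sin(y),-np.cos(y)])
E
```

```text
yaw 4.0 t [ 0.4235 -0.3253] res mm [[-0.3, -0.9], [-0.7, 0.8], [0.7, 0.3], [0.3, -0.2]]
knob [ 0.42304424 -0.32482398  0.05      ]
-0.003831454175344909 0.029434744353425638
-0.0033833654274874536 0.028965599445961516
```

```bash
python3 -m inch '[[-0.035,0.27,1,0,0,0,-0.3],[-0.035,0.27,1,0,0,0,-0.3],[-0.035,0.27,1,0,0,0,-0.3],[-0.035,0.27,1,0,0,0,-0.3],[0,0,0.9,0,0,0,-0.3],[0,0,0.7,0,0,0,-0.3],[0,0,0,0,0,0,-0.3],[0,0,0,0,0,0,-0.3]]'
python3 - <<'E'
from h import *
grab('wrist','w13')
cv2.imwrite('pics/w13b.png',cv2.resize(cv2.imread('pics/w13.png'),(800,600)));print(bot.get_obs()['eef_pos'],yaw())
E
```

```text
clock: 19.45
eef_pos: [0.4223, -0.3221, 0.0521]
tool_rot: [0.698, 0.716, 0.0, -0.0]
ft_force: [-1.0, -0.4, -0.7]
grip_width: 0.0553
[ 0.42285069 -0.32267074  0.05283004] 91.49768839725122
```

View pics/w13b.png

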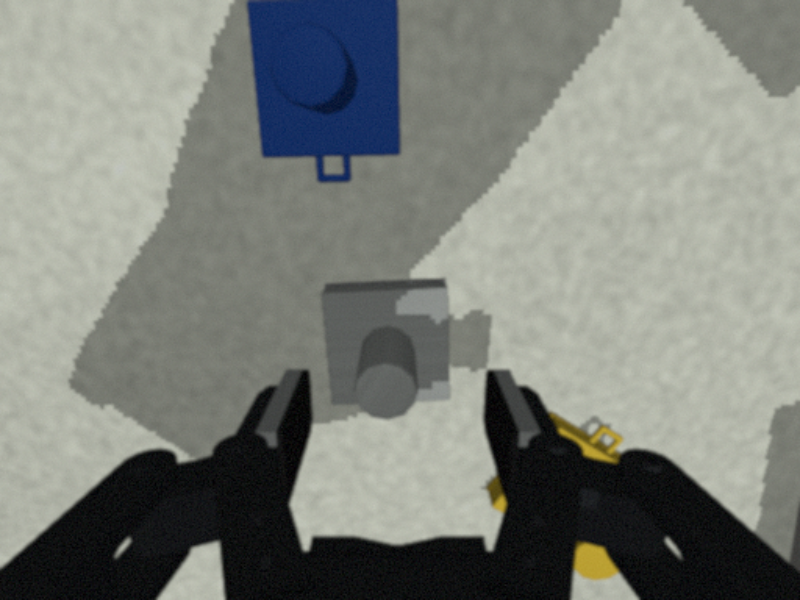

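```bash
python3 - <<'E'
from h import *
s=512/800
q=lambda u,v,z: pix('w13',u*s,v*s,zw=z)
p=np.array([.4224,-.3223,.0524]);y=np.radians(91.5)
a,t,R=fit([[-.025,-.025],[-.025,.025],[.025,.025],[.025,-.025]],[q(u,v,.014) for u,v in [(324,293),(448,290),(449,398),(333,402)]])
for g in (t,q(386,391,.05)[:2]):
  d=g-p[:2];print(d@[np.cos(y),np.sin(y)],d@[np.sin(y),-np.cos(y)])
E
```

```text
yaw 3.52 t [ 0.424  -0.3248] res mm [[-0.8, -0.7], [-1.3, 0.7], [1.1, 0.5], [1.0, -0.5]]
-0.0024961368753315233 0.0015542491546285402
-0.0027778409725209164 0.0014266771366526698
```

```bash
python3 -m inch '[[-0.1,0,0.4,0,0,0,-0.3],[0,0,0.4,0,0,0,-0.3],[0,0,0.48,0,0,0,-0.3],[0,0,0,0,0,0,-0.3],[0,0,0,0,0,0,0.5],[0,0,0,0,0,0,1],[0,0,0,0,0,0,1],[0,0,0,0,0,0,1]]'
python3 -m inch '[[0,0,0,0,0,0,1],[0,0,-0.4,0,0,0,1],[0,0,-1,0,0,0,1],[0,0,-1,0,0,0,1],[0,0,-1,0,0,0,1],[0,0,-1,0,0,0,1],[0,0,-1,0,0,0,1],[0,0,-0.6,0,0,0,1]]'
python3 - <<'E'
from h import *
grab('wrist','w14')
cv2.imwrite('pics/w14b.png',cv2.resize(cv2.imread('pics/w14.png'),(800,600)));print(bot.get_obs()['eef_pos'],yaw())
E
```

```text
clock: 20.3
eef_pos: [0.4225, -0.3254, 0.0203]
tool_rot: [0.698, 0.716, 0.0, 0.001]
ft_force: [0.3, 0.1, 1.1]
grip_width: 0.0204
clock: 21.1
eef_pos: [0.4224, -0.3253, 0.1722]
tool_rot: [0.698, 0.716, 0.0, 0.001]
ft_force: [0.7, -0.3, -3.5]
grip_width: 0.0202
[ 0.42335701 -0.32599936  0.17424188] 91.49596331386351
```

View pics/w14b.png

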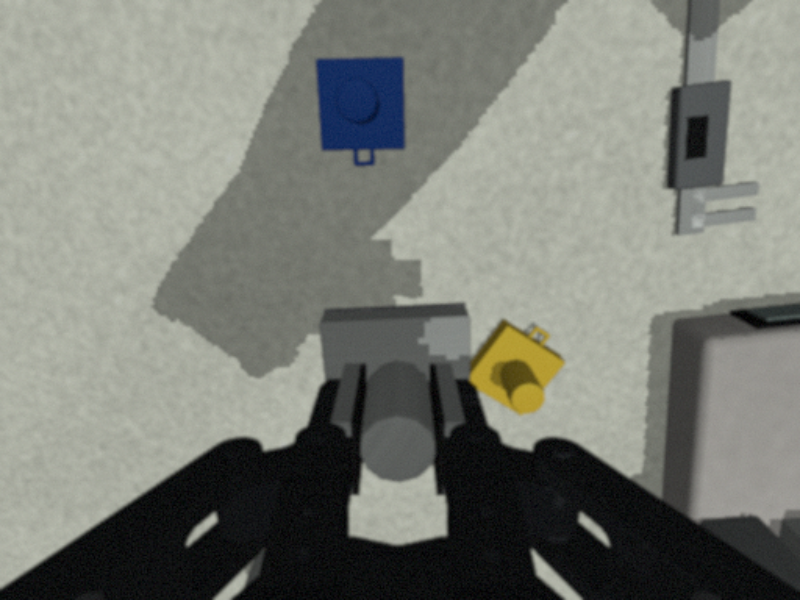

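```bash
python3 - <<'E'
from h import *
crop('w14',195,185,315,255,6,'c15')
E
```

```text
(no output)
```

View pics/c15.png

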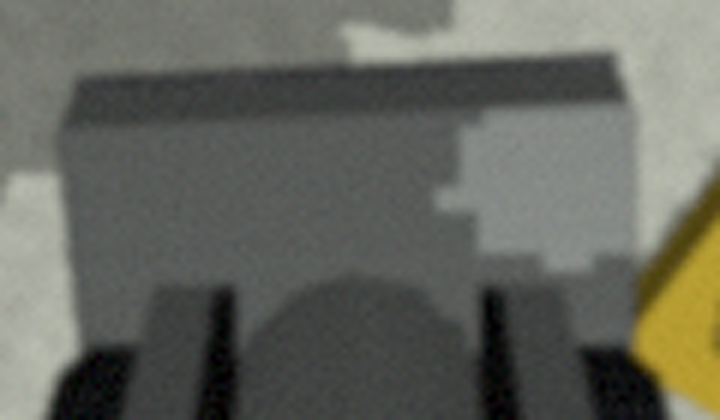

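```bash
python3 - <<'E'
from h import *
p=np.array([.4224,-.3253,.1725]);y=np.radians(91.5)
A,B=[pix('w14',195+u/6-.4,185+v/6-.4,zw=p[2]-.0063) for u,v in [(62,132),(633,102)]]
e=B-A;print(np.linalg.norm(e[:2]),'edge dir',np.degrees(np.arctan2(e[1],e[0])))
for g in (A,B,(A+B)/2):
  d=g[:2]-p[:2];print(d@[np.cos(y),np.sin(y)],d@[np.sin(y),-np.cos(y)])
print(pix('w14',195+0,0,zw=0)[0])
# final tool yaw so that edge dir becomes 8 (or hook to -y)
E
```

```text
0.04887442264330438 edge dir 94.78076207547043
-0.024531080210322805 -0.02149153397783707
0.024263241571380847 -0.02428855928696546
-0.000133919319470979 -0.022890046632401236
0.26870751906373425
```

```bash
python3 - <<'E'
from h import *
p0=np.array([.4224,-.3253,.1725]);y0=91.5;p=np.array([.5882,.0408,.172]);n=17;dy=-86.8;d=(p-p0)/n
for i in range(n):
    a=np.radians(y0+dy*i/n);tx=np.array([np.cos(a),np.sin(a),0]);ty=np.array([np.sin(a),-np.cos(a),0]);print(round(d@tx/.025,2),round(d@ty/.025,2),round(-dy/n/180,4))
E
```

```text
0.85 0.41 0.0284
0.88 0.34 0.0284
0.91 0.26 0.0284
0.93 0.17 0.0284
0.94 0.09 0.0284
0.95 0.01 0.0284
0.94 -0.08 0.0284
0.93 -0.16 0.0284
0.91 -0.24 0.0284
0.89 -0.32 0.0284
0.86 -0.4 0.0284
0.82 -0.48 0.0284
0.77 -0.55 0.0284
0.72 -0.61 0.0284
0.66 -0.68 0.0284
0.6 -0.73 0.0284
0.53 -0.78 0.0284
```

```bash
python3 -m inch '[[0.85,0.41,-0.2,0,0,0.0284,1],[0.88,0.34,-0.2,0,0,0.0284,1],[0.91,0.26,-0.2,0,0,0.0284,1],[0.93,0.17,-0.2,0,0,0.0284,1],[0.94,0.09,0,0,0,0.0284,1],[0.95,0.01,0,0,0,0.0284,1],[0.94,-0.08,0,0,0,0.0284,1],[0.93,-0.16,0,0,0,0.0284,1]]'
python3 -m inch '[[0.91,-0.24,0,0,0,0.0284,1],[0.89,-0.32,0,0,0,0.0284,1],[0.86,-0.4,0,0,0,0.0284,1],[0.82,-0.48,0,0,0,0.0284,1],[0.77,-0.55,0,0,0,0.0284,1],[0.72,-0.61,0,0,0,0.0284,1],[0.66,-0.68,0,0,0,0.0284,1],[0.6,-0.73,0,0,0,0.0284,1]]'
python3 -m inch '[[0.53,-0.78,0,0,0,0.0284,1],[0,0,0.4,0,0,0,1],[0,0,0.4,0,0,0,1],[0,0,0.4,0,0,0,1],[0,0,0.4,0,0,0,1],[0,0,0.4,0,0,0,1],[0,0,0,0,0,0,1],[0,0,0,0,0,0,1]]'
python3 - <<'E'
from h import *
grab('wrist','w15');grab('side','s15')
cv2.imwrite('pics/w15b.png',cv2.resize(cv2.imread('pics/w15.png'),(800,600)));print(bot.get_obs()['eef_pos'],yaw())
crop('s15',200,120,345,240,5,'c16')
E
```

```text
clock: 21.95
eef_pos: [0.4999, -0.1519, 0.1891]
tool_rot: [0.905, 0.426, -0.001, -0.001]
ft_force: [0.7, -0.6, -2.7]
grip_width: 0.0202
clock: 22.75
eef_pos: [0.5785, 0.02, 0.1889]
tool_rot: [0.997, 0.083, -0.001, -0.0]
ft_force: [-0.2, -0.3, -2.7]
grip_width: 0.0204
clock: 23.55
eef_pos: [0.5885, 0.0401, 0.1395]
tool_rot: [0.999, 0.04, -0.0, 0.0]
ft_force: [0.0, -0.2, -2.0]
grip_width: 0.0208
[0.5891927  0.04035938 0.14041285] 4.574123851104846
```

View pics/w15b.png

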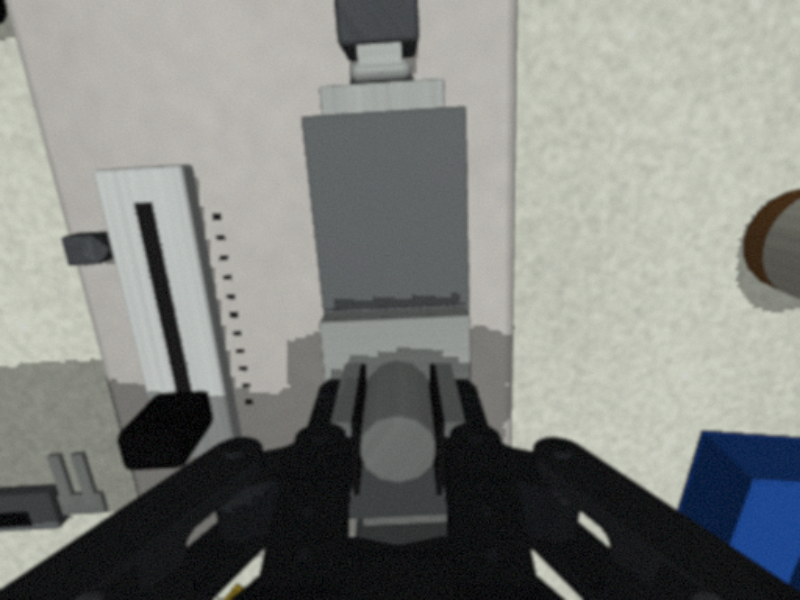

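View pics/c16.png

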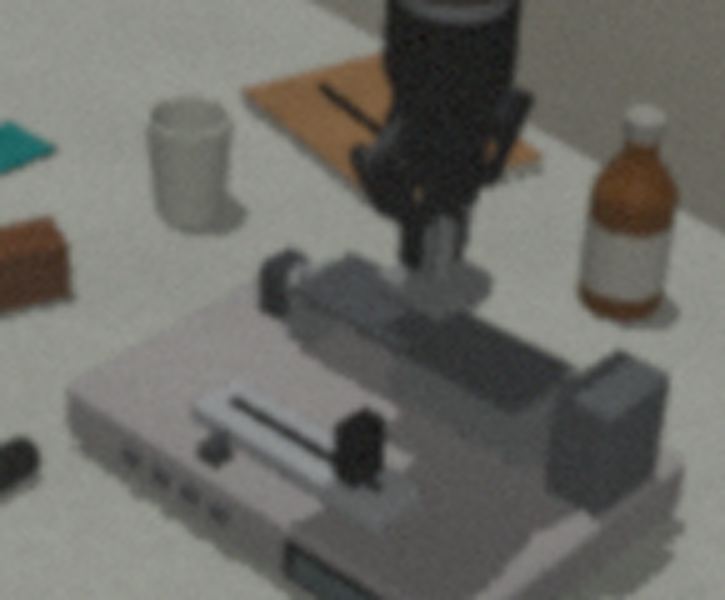

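```bash
python3 - <<'E'
from h import *
crop('w15',190,55,310,125,6,'c17');crop('w15',190,180,310,250,6,'c18')
z=cv2.vconcat([cv2.imread('pics/c17.png')[:280],cv2.imread('pics/c18.png')[:310]]);cv2.imwrite('pics/c19.png',z)
E
```

```text
(no output)
```

View pics/c19.png

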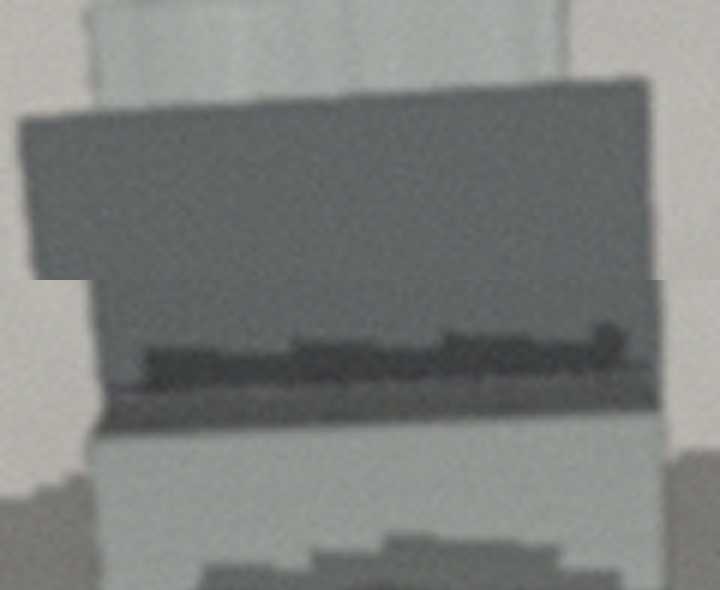

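```bash
python3 - <<'E'
from h import *
p=np.array([.5887,.0402,.1398]);
T=lambda u,v,z:pix('w15',190+u/6-.4,55+v/6-.4,zw=z)
S=lambda u,v,z:pix('w15',190+u/6-.4,180+(v-280)/6-.4,zw=z)
A,B=T(20,118,.096),T(645,80,.096);C,D=S(90,437,p[2]-.0063),S(663,412,p[2]-.0063)
ang=lambda e:np.degrees(np.arctan2(e[1],e[0]))
print(ang(B-A),ang(D-C),np.linalg.norm(B-A),np.linalg.norm(D-C))
y=np.radians(8.0)
for g in (A,B,C,D,(A+B)/2,(C+D)/2):
  d=g[:2]-p[:2];print((d@[np.cos(y),np.sin(y)]).round(4),(d@[-np.sin(y),np.cos(y)]).round(4))
E
```

```text
7.879280469725459 7.327040614043961 0.05887196700248348 0.049035209463026114
-0.0305 0.0889
0.0284 0.0888
-0.0251 0.0232
0.0239 0.0227
-0.001 0.0888
-0.0006 0.0229
```

```bash
python3 -m inch '[[0,-0.03,0.25,0,0,-0.003,1],[0,0,0.2,0,0,0,1],[0,0,0.2,0,0,0,1],[0,0,0.1,0,0,0,1],[0,0,0.05,0,0,0,1],[0,0,0.05,0,0,0,1],[0,0,0,0,0,0,1],[0,0,0,0,0,0,1]]'
python3 - <<'E'
from h import *
grab('wrist','w16');print(bot.get_obs()['eef_pos'],yaw())
crop('w16',190,30,310,120,6,'c17');crop('w16',190,180,310,250,6,'c18')
E
```

```text
clock: 24.45
eef_pos: [0.5888, 0.0413, 0.1187]
tool_rot: [0.999, 0.045, 0.0, -0.0]
ft_force: [-0.3, -0.1, -2.8]
grip_width: 0.0205
[0.58881498 0.04127324 0.11875165] 5.128026433896174
```

View pics/c17.png

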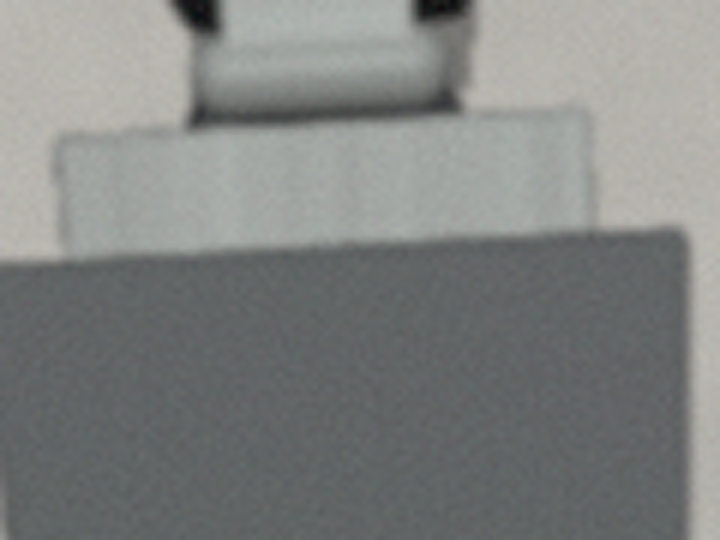

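View pics/c18.png

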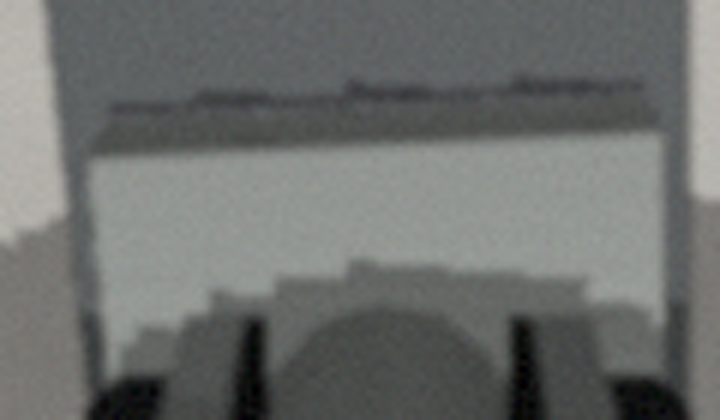

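```bash
python3 - <<'E'
from h import *
p=np.array([.5888,.0413,.1185]);
T=lambda u,v,z:pix('w16',190+u/6-.4,30+v/6-.4,zw=z)
S=lambda u,v,z:pix('w16',190+u/6-.4,180+v/6-.4,zw=z)
A,B=T(-2,265,.096),T(688,230,.096);C,D=S(88,157,p[2]-.0063),S(663,133,p[2]-.0063)
L,R_=S(72,200,.096),S(690,200,.096)
ang=lambda e:np.degrees(np.arctan2(e[1],e[0]))
print(ang(B-A),ang(D-C),np.linalg.norm(B-A),np.linalg.norm(D-C))
y=np.radians(8.0)
for g in (A,B,C,D,(A+B)/2,(C+D)/2,L,R_):
  d=g[:2]-p[:2];print((d@[np.cos(y),np.sin(y)]).round(4),(d@[-np.sin(y),np.cos(y)]).round(4))
E
```

```text
7.91217431618989 7.75986980488682 0.05768371542093988 0.0493594835997597
-0.0291 0.0878
0.0286 0.0877
-0.0254 0.0228
0.024 0.0226
-0.0002 0.0877
-0.0007 0.0227
-0.0304 0.0125
0.0288 0.0096
```

```bash
python3 -m inch '[[0,0,0.03,0,0,0,1],[0,0,0.03,0,0,0,1],[0,0,0.02,0,0,0,1],[0,0,0.02,0,0,0,1],[0,0,0,0,0,0,1],[0,0,0,0,0,0,1],[0,0,0,0,0,0,1],[0,0,0,0,0,0,1]]'
```

```text
clock: 25.3
eef_pos: [0.5887, 0.0413, 0.1163]
tool_rot: [0.999, 0.045, 0.0, -0.0]
ft_force: [-2.4, -0.3, 2.0]
grip_width: 0.0206
```

```bash
python3 -m inch '[[0,0,0,0,0,0,0.2],[0,0,0,0,0,0,-0.3],[0,0,0,0,0,0,-0.3],[0,0,0,0,0,0,-0.3],[0,0,-0.4,0,0,0,-0.3],[0,0,-1,0,0,0,-0.3],[0,0,-1,0,0,0,-0.3],[0,0,-1,0,0,0,-0.3]]'
python3 - <<'E'
from h import *
bot.camera('wrist')
grab('wrist','w17');grab('top','t17')
cv2.imwrite('pics/w17b.png',cv2.resize(cv2.imread('pics/w17.png'),(800,600)));print(bot.get_obs()['eef_pos'],yaw())
E
```

```text
clock: 26.1
eef_pos: [0.5887, 0.0412, 0.2027]
tool_rot: [0.999, 0.045, 0.0, -0.0]
ft_force: [0.2, 0.5, 0.6]
grip_width: 0.0554
[0.59030706 0.04137484 0.20394604] 5.131127880461478
```

View pics/w17b.png

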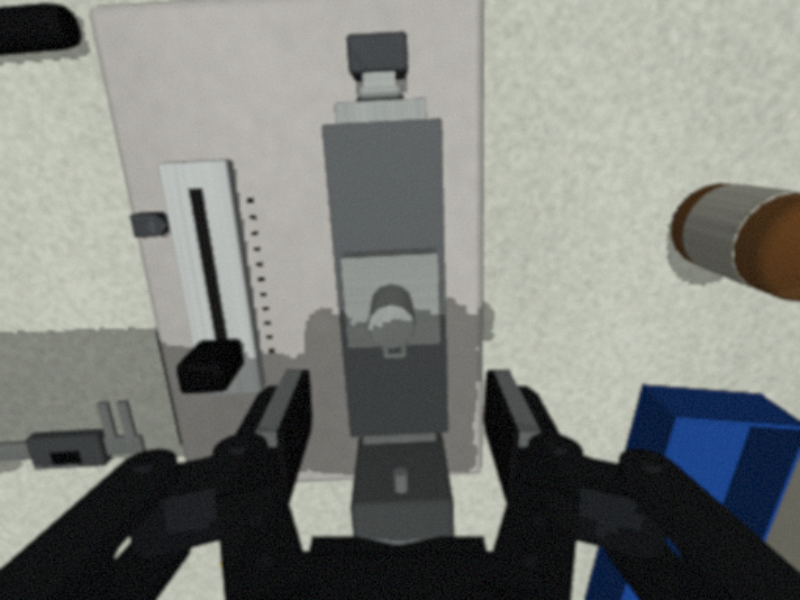

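```bash
python3 - <<'E'
from h import *
plan([.4848,-.0141,.20],8.0,n=6,p0=[.5887,.0412,.203],y0=5.13)
s=512/800;q=lambda u,v,z: pix('w17',u*s,v*s,zw=z)
a,t,R=fit([[-.03,.09],[.03,.09],[.03,-.09],[-.03,-.09]],[q(323,127,.096),q(441,120,.096),q(446,430,.096),q(350,436,.096)])
for p in [q(341,260,.11),q(438,254,.11)]: print(R.T@(p[:2]-t))
print('tab',R.T@(q(168,224,.056)[:2]-t)+[.03,0])
E
```

```text
from [0.5887 0.0412 0.203 ] 5.13 dyaw 2.87
[-0.723, 0.305, 0.02, 0.0, 0.0, -0.003]
[-0.725, 0.299, 0.02, 0.0, 0.0, -0.003]
[-0.728, 0.293, 0.02, 0.0, 0.0, -0.003]
[-0.73, 0.287, 0.02, 0.0, 0.0, -0.003]
[-0.733, 0.281, 0.02, 0.0, 0.0, -0.003]
[-0.735, 0.275, 0.02, 0.0, 0.0, -0.003]
yaw 7.88 t [0.5879 0.0391] res mm [[-1.0, 1.4], [0.4, 1.0], [1.2, -1.7], [-0.5, -0.7]]
[-0.02411996  0.02373339]
[0.02539197 0.02445465]
tab [-0.10394982  0.03858924]
```

Sled is centred within about 1 mm of the plate, with its near edge at y +24 mm against an expected 25. Now to the grip.

```bash
python3 -m inch '[[-0.72,0.3,0,0,0,-0.003,-0.3],[-0.73,0.3,0,0,0,-0.003,-0.3],[-0.73,0.29,0,0,0,-0.003,-0.3],[-0.73,0.29,0,0,0,-0.003,-0.3],[-0.73,0.28,0,0,0,-0.003,-0.3],[-0.73,0.28,0,0,0,-0.003,-0.3],[0,0,0,0,0,0,-0.3],[0,0,0,0,0,0,-0.3]]'
python3 - <<'E'
from h import *
grab('wrist','w18')
cv2.imwrite('pics/w18b.png',cv2.resize(cv2.imread('pics/w18.png'),(800,600)));print(bot.get_obs()['eef_pos'],yaw())
E
```

```text
clock: 27.05
eef_pos: [0.4849, -0.0143, 0.2007]
tool_rot: [0.997, 0.073, -0.0, -0.0]
ft_force: [0.7, 0.4, -0.1]
grip_width: 0.0557
[ 0.48540198 -0.01412149  0.2007313 ] 8.360229397177507
```

View pics/w18b.png

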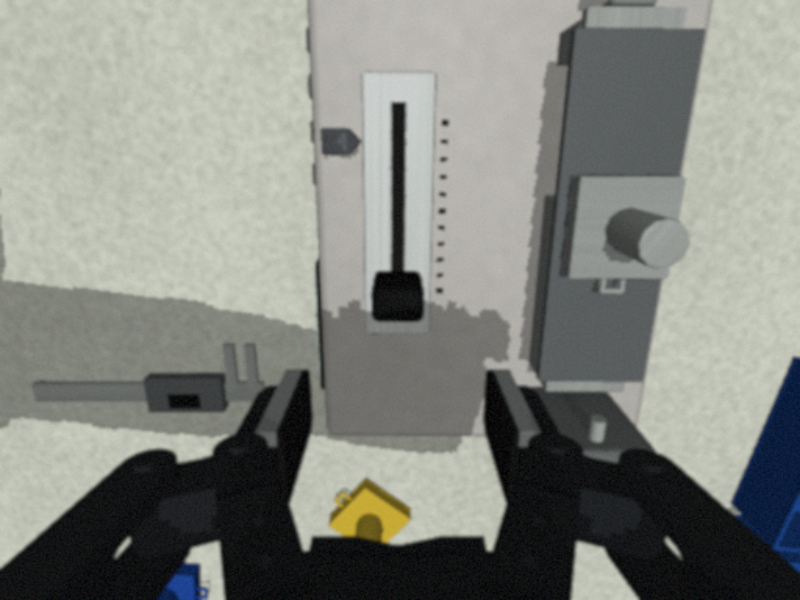

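```bash
python3 - <<'E'
from h import *
im=cv2.imread('pics/w18.png')[70:220,195:295].astype(float)
im=np.clip(255*(im/255)**.5,0,255).astype('uint8')
cv2.imwrite('pics/c20.png',cv2.resize(im,(600,900),interpolation=cv2.INTER_CUBIC)[:600]);cv2.imwrite('pics/c21.png',cv2.resize(im,(600,900),interpolation=cv2.INTER_CUBIC)[500:])
P,_=cloud('w18');print(P[184:208:3,254].round(4))
E
```

```text
[[ 0.4831 -0.0088  0.1023]
 [ 0.4834 -0.0104  0.1051]
 [ 0.4838 -0.013   0.1048]
 [ 0.4842 -0.0157  0.1045]
 [ 0.4845 -0.0176  0.1062]
 [ 0.4848 -0.0202  0.1061]
 [ 0.4853 -0.0231  0.1051]
 [ 0.4858 -0.0267  0.1025]]
```

View pics/c20.png

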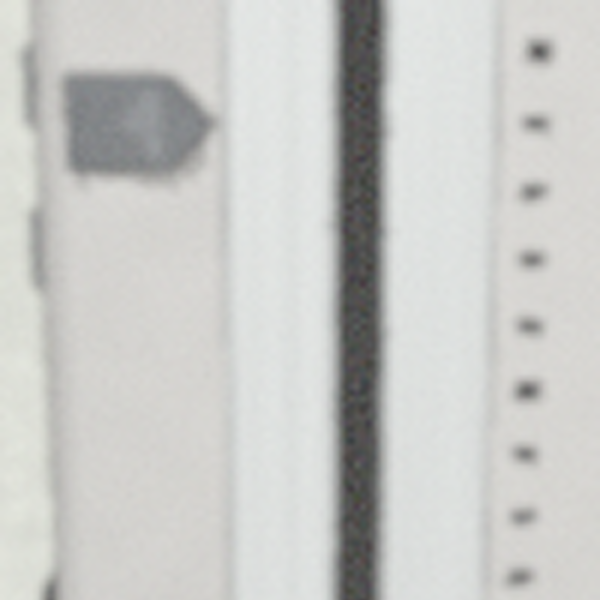

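View pics/c21.png

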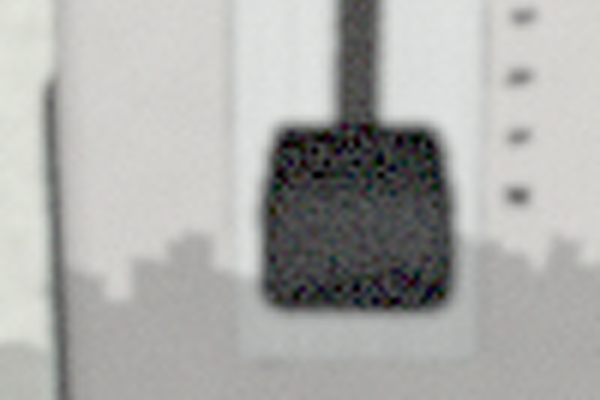

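```bash
python3 - <<'E'
from h import *
P,_=cloud('w18');q=P[150:230,220:290].reshape(-1,3)
t=np.array([.5585,.0366]);y=np.radians(8);R=np.array([[np.cos(y),-np.sin(y)],[np.sin(y),np.cos(y)]])
s=q[(q[:,2]>.100)&(q[:,2]<.11)];l=(s[:,:2]-t)@R;print(len(l),np.percentile(l,[1,10,50,90,99],axis=0).round(4),l.mean(0))
f=lambda u,v,z:R.T@(pix('w18',195+u/6-.4,70+v/6-.4,zw=z)[:2]-t)
print('tab tip',f(217,124,.062),f(217,124,.052),'tab base edges',f(80,72,.062),f(80,168,.062),'ticks',f(540,50,.05),f(518,696,.05),'tick2',f(538,123,.05),f(535,192,.05))
print('grip far edge',f(360,808,.1045),'track',f(230,20,.064),f(495,20,.064),f(360,856,.064))
p=np.array([.4849,-.0143]);print('tcp',R.T@(p-t))
E
```

```text
758 [[-0.094  -0.0522]
 [-0.0914 -0.0499]
 [-0.0808 -0.0421]
 [-0.0696 -0.0348]
 [-0.0669 -0.0335]] [-0.0804811  -0.04226194]
tab tip [-0.1016502   0.03814213] [-0.10238253  0.03813998] tab base edges [-0.12117415  0.04510832] [-0.12167811  0.03190155] ticks [-0.05427066  0.0489775 ] [-0.05421241 -0.05161093] tick2 [-0.05419149  0.03862158] [-0.05428384  0.02861398]
grip far edge [-0.08033189 -0.05117794] track [-0.09944657  0.05214868] [-0.06204233  0.05240837] [-0.08015447 -0.07458871]
tcp [-0.07996764 -0.0401615 ]
```

```bash
python3 -m inch '[[0,0,0.8,0,0,0.002,-0.3],[0,0,0.8,0,0,0,-0.3],[0,0,0.8,0,0,0,-0.3],[0,0,0.8,0,0,0,-0.3],[0,0,0.8,0,0,0,-0.3],[0,0,0.5,0,0,0,-0.3],[0,0,0.4,0,0,0,-0.3],[0,0,0,0,0,0,-0.3]]'
python3 -m inch '[[0,0,0,0,0,0,0.3],[0,0,0,0,0,0,0.6],[0,0,0,0,0,0,0.6],[0,0,0,0,0,0,1],[0,0,0,0,0,0,1],[0,0,0,0,0,0,1],[0,0,0,0,0,0,1],[0,0,0,0,0,0,1]]'
```

```text
clock: 27.9
eef_pos: [0.4844, -0.0139, 0.0769]
tool_rot: [0.998, 0.07, -0.001, -0.0]
ft_force: [-0.1, -0.3, 0.3]
grip_width: 0.0559
clock: 28.7
eef_pos: [0.485, -0.0143, 0.0796]
tool_rot: [0.998, 0.07, 0.0, 0.0]
ft_force: [-4.3, 0.2, 6.0]
grip_width: 0.0268
```

```bash
python3 -m inch '[[0,0,-0.1,0,0,0,1],[0,-0.3,0,0,0,0,1],[0,-0.5,0,0,0,0,1],[0,-0.5,0,0,0,0,1],[0,-0.5,0,0,0,0,1],[0,-0.5,0,0,0,0,1],[0,-0.5,0,0,0,0,1],[0,-0.3,0,0,0,0,1]]'
python3 -m inch '[[0,-0.08,0,0,0,0,1],[0,0,0,0,0,0,1],[0,0,0,0,0,0,1],[0,0,0,0,0,0,1],[0,0,0,0,0,0,1],[0,0,0,0,0,0,1],[0,0,0,0,0,0,1],[0,0,0,0,0,0,1]]'
python3 - <<'E'
from h import *
grab('wrist','w19')
cv2.imwrite('pics/w19b.png',cv2.resize(cv2.imread('pics/w19.png'),(800,600)));print(bot.get_obs()['eef_pos'],yaw())
E
```

```text
clock: 29.5
eef_pos: [0.4738, 0.0641, 0.0798]
tool_rot: [0.998, 0.071, -0.0, 0.0]
ft_force: [6.5, 0.1, -21.4]
grip_width: 0.0268
clock: 30.3
eef_pos: [0.4735, 0.0662, 0.0798]
tool_rot: [0.998, 0.071, -0.001, -0.001]
ft_force: [5.0, 2.2, -20.8]
grip_width: 0.0269
[0.47355554 0.06618455 0.07978608] 8.089664833209364
```

View pics/w19b.png

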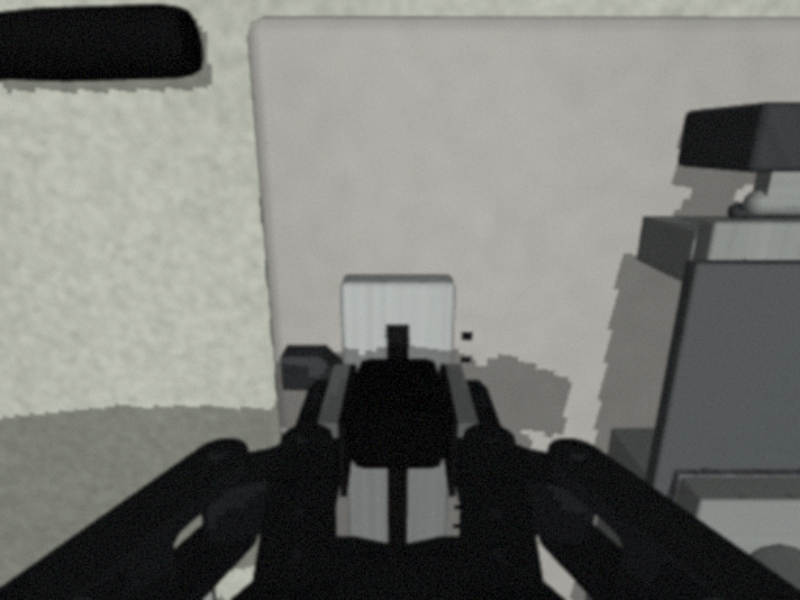

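```bash
python3 -m inch '[[0,0,0.08,0,0,0,1],[0,0,0,0,0,0,1],[0,0,0,0,0,0,0.2],[0,0,0,0,0,0,-0.3],[0,0,0,0,0,0,-0.3],[0,0,0,0,0,0,-0.3],[0,0,-0.6,0,0,0,-0.3],[0,0.2,-1,0,0,0,-0.3]]'
python3 -m inch '[[0,0.8,-1,0,0,0,-0.3],[0,0.8,-1,0,0,0,-0.3],[0,0.8,-1,0,0,0,-0.3],[0,0.6,-0.4,0,0,0,-0.3],[0,0,0,0,0,0,-0.3],[0,0,0,0,0,0,-0.3],[0,0,0,0,0,0,-0.3],[0,0,0,0,0,0,-0.3]]'
python3 - <<'E'
from h import *
grab('wrist','w20')
im=cv2.imread('pics/w20.png');g=np.clip(255*(im/255.)**.5,0,255).astype('uint8')
cv2.imwrite('pics/w20b.png',cv2.resize(g,(800,600)));print(bot.get_obs()['eef_pos'],yaw())
E
```

```text
clock: 31.15
eef_pos: [0.4731, 0.0594, 0.1182]
tool_rot: [0.998, 0.07, -0.002, 0.0]
ft_force: [1.3, -0.0, 0.0]
grip_width: 0.0556
clock: 31.95
eef_pos: [0.4844, -0.0142, 0.2031]
tool_rot: [0.998, 0.07, -0.001, -0.0]
ft_force: [0.4, -0.2, -1.0]
grip_width: 0.0554
[ 0.48449879 -0.01418484  0.20322091] 8.066897491151494
```

View pics/w20b.png

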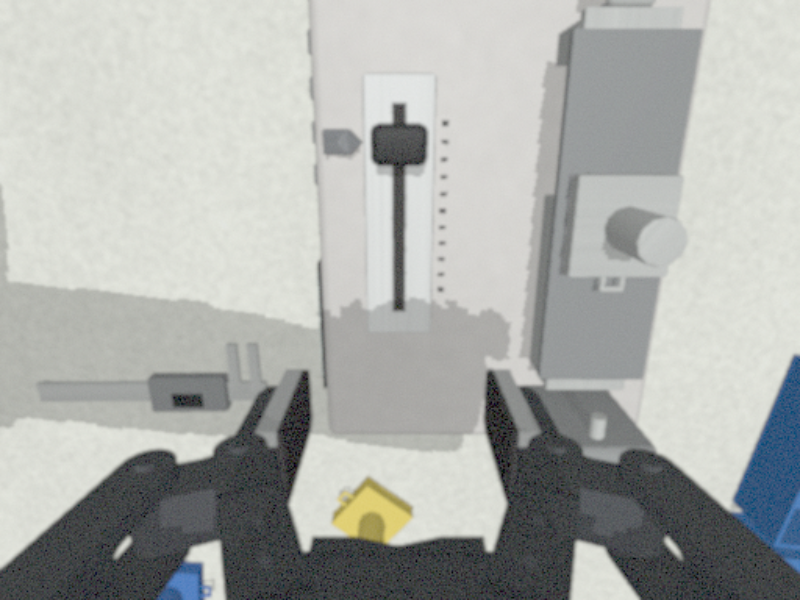

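```bash
python3 - <<'E'
from h import *
im=cv2.imread('pics/w20.png')[60:120,200:290];g=np.clip(255*(im/255.)**.4,0,255).astype('uint8')
cv2.imwrite('pics/c22.png',cv2.resize(g,None,fx=8,fy=8,interpolation=cv2.INTER_CUBIC))
P,_=cloud('w20');q=P[70:115,225:280].reshape(-1,3)
t=np.array([.5585,.0366]);y=np.radians(8);R=np.array([[np.cos(y),-np.sin(y)],[np.sin(y),np.cos(y)]])
s=q[(q[:,2]>.100)&(q[:,2]<.11)];l=(s[:,:2]-t)@R;print(len(l),np.percentile(l,[1,10,50,90,99],axis=0).round(4),l.mean(0))
c=bot.get_calibration('wrist');C=-c['R'].T@c['t'];print('cam',R.T@(C[:2]-t))
E
```

```text
966 [[-0.0946  0.0278]
 [-0.0915  0.0294]
 [-0.081   0.0373]
 [-0.07    0.045 ]
 [-0.0675  0.0465]] [-0.08082444  0.0372925 ]
cam [-0.08083332  0.03838648]
```

View pics/c22.png

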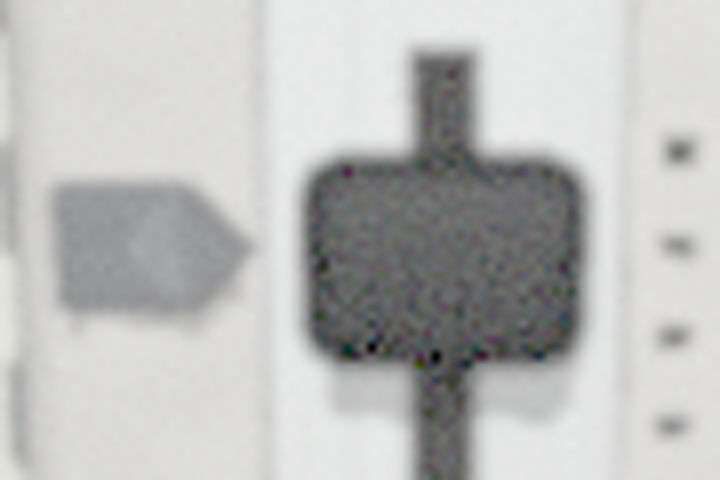

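```bash
python3 - <<'E'
from h import *
t=np.array([.5585,.0366]);y=np.radians(8);R=np.array([[np.cos(y),-np.sin(y)],[np.sin(y),np.cos(y)]])
f=lambda u,v,z:(R.T@(pix('w20',200+u/8-.44,60+v/8-.44,zw=z)[:2]-t)).round(4)
print('tip',f(253,247,.062),'tab edges',f(110,183,.062),f(110,310,.062))
print('grip',f(445,158,.1045),f(445,360,.1045),f(305,255,.1045),f(582,255,.1045))
print('ticks',f(680,152,.05),f(678,246,.05),f(674,336,.05))
E
```

```text
tip [-0.1019  0.0384] tab edges [-0.1173  0.0449] [-0.1178  0.0317]
grip [-0.0809  0.0462] [-0.0808  0.0283] [-0.0939  0.0377] [-0.0681  0.0377]
ticks [-0.0544  0.0487] [-0.0543  0.0386] [-0.0545  0.0287]
```

```bash
python3 -m inch '[[0,-0.8,0.6,0,0,0,-0.3],[0,-0.8,0.8,0,0,0,-0.3],[0,-0.8,0.8,0,0,0,-0.3],[0,-0.8,0.8,0,0,0,-0.3],[0,0,0.8,0,0,0,-0.3],[0,0,0.7,0,0,0,-0.3],[0,0,0.36,0,0,0,-0.3],[0,0,0,0,0,0,-0.3]]'
python3 -m inch '[[0,0,0,0,0,0,0.3],[0,0,0,0,0,0,0.6],[0,0,0,0,0,0,1],[0,0,0,0,0,0,1],[0,0,0,0,0,0,1],[0,0,0,0,0,0,1],[0,0,0,0,0,0,1],[0,0,0,0,0,0,1]]'
```

```text
clock: 32.8
eef_pos: [0.4726, 0.0646, 0.0811]
tool_rot: [0.998, 0.07, -0.002, 0.0]
ft_force: [-0.5, 0.2, 0.8]
grip_width: 0.0553
clock: 33.6
eef_pos: [0.4739, 0.0644, 0.0838]
tool_rot: [0.998, 0.07, 0.0, -0.0]
ft_force: [-3.6, -0.4, 6.3]
grip_width: 0.0266
```

```bash
python3 -m inch '[[0,-0.05,0,0,0,0,1],[0,0,0,0,0,0,1],[0,0,0,0,0,0,1],[0,0,0,0,0,0,1],[0,0,0,0,0,0,1],[0,0,0,0,0,0,0.2],[0,0,0,0,0,0,-0.3],[0,0,0,0,0,0,-0.3]]'
python3 -m inch '[[0,0,0,0,0,0,-0.3],[0,0,-0.6,0,0,0,-0.3],[0,0,-1,0,0,0,-0.3],[0,0.8,-1,0,0,0,-0.3],[0,0.8,-1,0,0,0,-0.3],[0,0.8,-1,0,0,0,-0.3],[0,0.8,-0.2,0,0,0,-0.3],[0,0,0,0,0,0,-0.3]]'
python3 - <<'E'
from h import *
bot.camera('top')
grab('wrist','w21');grab('side','s21');grab('top','t21')
im=cv2.imread('pics/w21.png')[60:120,200:290];g=np.clip(255*(im/255.)**.4,0,255).astype('uint8')
cv2.imwrite('pics/c23.png',cv2.resize(g,None,fx=8,fy=8,interpolation=cv2.INTER_CUBIC))
P,_=cloud('w21');q=P[70:115,225:280].reshape(-1,3)
t=np.array([.5585,.0366]);y=np.radians(8);R=np.array([[np.cos(y),-np.sin(y)],[np.sin(y),np.cos(y)]])
s=q[(q[:,2]>.100)&(q[:,2]<.11)];l=(s[:,:2]-t)@R;print(len(l),np.percentile(l,[1,10,50,90,99],axis=0).round(4),l.mean(0))
print(bot.get_obs()['eef_pos'])
E
```

```text
clock: 34.4
eef_pos: [0.4743, 0.0657, 0.0828]
tool_rot: [0.998, 0.07, 0.001, -0.0]
ft_force: [-0.1, 0.1, -0.9]
grip_width: 0.0554
clock: 35.2
eef_pos: [0.4863, -0.0153, 0.2041]
tool_rot: [0.998, 0.068, 0.002, 0.0]
ft_force: [-0.6, -0.2, 0.4]
grip_width: 0.0553
996 [[-0.0945  0.0282]
 [-0.0914  0.0305]
 [-0.0809  0.0384]
 [-0.0705  0.0455]
 [-0.0675  0.0476]] [-0.08088186  0.03804863]
[ 0.48428914 -0.01297643  0.20174831]
```

View pics/c23.png

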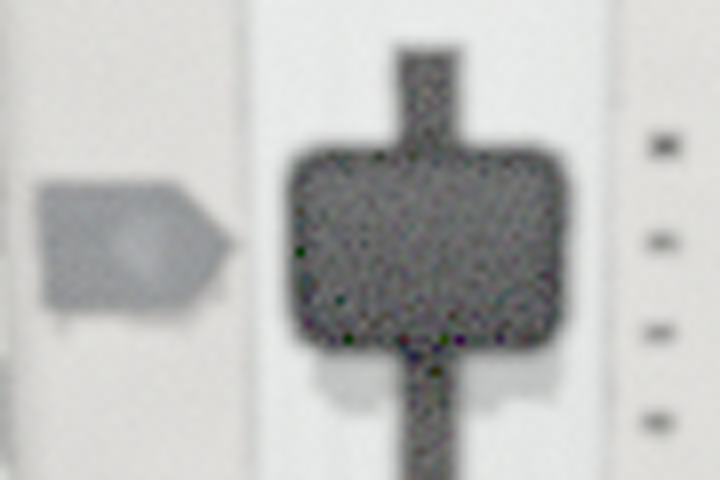

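```bash
python3 - <<'E'
from h import *
crop('s21',130,110,290,230,5,'c24')
im=load('s21')['im'];cv2.imwrite('pics/c24.png',cv2.resize(im[110:230,200:350],None,fx=5,fy=5,interpolation=cv2.INTER_CUBIC))
E
```

```text
(no output)
```

View pics/c24.png

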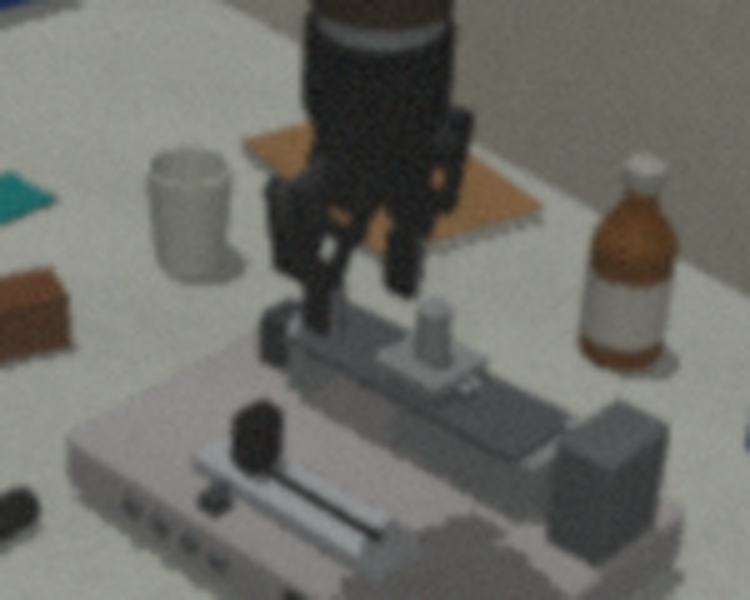

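View pics/s21.png

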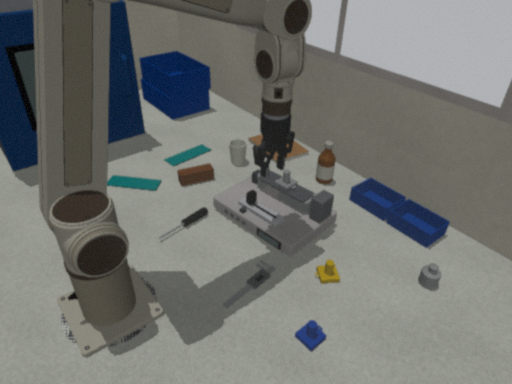

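The side view shows the leaf level, the plate flat on the bed, and the sled upright in the middle of it. The grip is beside the tab, the beaker and weight haven't moved, and the gripper is clear. I'm handing it in.

```bash
python3 -c "
from workcell import bot
print(bot.job_done(), bot.get_obs()['clock'])"
```

```text
the job is handed in; nothing more can be done
the job is handed in; nothing more can be done
```

I set up the tester in the order asked and handed it in at about 35 s of the 70 s allowed.

- **Leaf:** I pressed it down until it met a hard stop at 41 N on the wrist. After I let go it stayed level, held by its catch.
- **Plate:** I lowered it until it touched and then let go. It measured within about 0.5 mm of the bed's centre, with a gap of about 10 mm at each end.
- **Sled:** I set it down knob up with its loop facing the load cell. It measured within about 1 mm of the plate's middle and square to it.
- **Speed grip:** The first slide stopped about 1 mm short, so I gripped it again and nudged it. The last look put it within about 0.5 mm of the index tab.

While I slid the grip, the arm pulled up on it with about 21 N, and I eased that off before letting go.

**Camera disagreement:** the cameras disagreed on absolute positions. The wrist camera was about 2 mm off along one tool axis, and the top camera differed from the arm by 5–7 mm. The plate, sled and grip checks above therefore compare things within the same wrist image.

In the last side view the beaker and round weight hadn't moved, and the gripper was clear of everything.

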